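# Knock out, unload and reset a specimen block mould

## Robot

A 6-joint arm with a two-finger parallel gripper is mounted at the origin on the work surface. World frame = base frame: x ahead of the robot, y to its left, z up, the work surface at z = 0. Lengths are in mm, angles in rad, forces in N, time in s.
With the tool pointing down it reaches from about 375 to 900 mm from the base axis. Payload 3.1 kg.
Tool frame: the origin (TCP) lies at the very end of the fingers, on their centre line; the grasp point (between the pads) lies 19 mm behind it; z points along the fingers, y is the line along which they close (so a half turn about z gives the same grasp; the last joint's range is limited). The gripper opens to 87 mm and grips with 3 to 60 N. Pads are 19 mm wide; open, the fingers measure 117 mm over their backs; the gripper's body (75 mm by 190 mm) begins 51 mm behind the grasp point.
Start: joints at [-1.333, 0.527, 1.433, -0, 1.181, -0.178], TCP at [253.042, -571.46, 192.448] pointing down, gripper open.
Joint ranges: [-3.08, 3.08], [-0.75, 2.2], [0.22, 2.44], [-1.43, 4.57], [0, 2.65], [-2.85, 2.85]. Speed limits (rad/s): [2.79, 2.79, 3.14, 3.14, 3.14, 3.14].

## Interface

Orientations are given as a rotation vector (axis times angle).
In Python, from station import bot gives the robot as it stands.
- The arm moves only by the tool servo_tool, never from a script. Its argument "steps" is a list of rows, each an object with "linear": the shift along the world's x, y, z in m, a list of three; "twist": the turn, a rotation vector about the world's x, y, z in degrees, a list of three; "jaw": the opening, from 0 (shut) to 1 (fully open). In form: [{"linear": [x, y, z], "twist": [wx, wy, wz], "jaw": jaw}, ...]. A call has 1 to 8 rows; each row shifts and turns the commanded pose from where the row before left it; what a row does not reach is not made up. A row lasts 1/8 s, in which the tool goes at most 62.5 mm and 10.7 degrees, less where a joint would pass 70% of its speed; a pose out of reach is approached as far as the arm can. A call is refused whole if a number of a shift passes 0.0625 or a number of a turn 10.7, either way. A call with a gripper value outside its range is refused whole. The fingers move at their own pace and stop on an object; "force" is the grip in N (left out, the last holds). Time passes only in rows, so rows that do not move let the fingers close. It gives the time, the measured TCP pose, the force, the opening and the grip force at its end, in the units of the state.
- bot.get_state(): the state, without advancing time (a new reading comes with each control period).
- bot.grab_frame(name): name is "side" or "top" or "wrist"; returns (picture, depth): 400x640x3 uint8, red, green, blue; 400x640 float32, mm along the optical axis (not along the pixel's ray), 0 where there is no reading.
- bot.camera_model(name): a dict with "fovy" (degrees; the focal length in pixels is half the picture's height over the tangent of half this angle, whatever the lens; pixels are square), "cx", "cy" (the principal point, pixels), "k1" (the pictures are not rectified: a ray, as slopes to the right and down, at radius r is drawn at 1 + k1 r^2 times it, then the intrinsics apply), "T" (4x4, takes a point from camera to world coordinates). Camera axes: x right, y down, z forward; pixel columns grow to the right and rows downward; lengths in mm; the calibration is good to about 2 mm. A picture is of the moment at which its call begins: read the wrist's pose just before it. camera_model takes no time and is no camera call; for the wrist camera it gives the pose at the moment of the call.
- bot.job_done(): hands the job in; it is judged then, once.
The state is a dict: "t": time; "qpos": joint angles; "qvel": joint speeds; "tau": joint torques, N m; "ee_pos": TCP position; "tcp_rot": TCP orientation; "force": force on the tool from outside, world axes, zero at the start; "ft_torque": the same for the moment, N m; "opening": finger opening in mm; "grasp_force": force on a finger pad.
Only numpy, scipy, OpenCV 4.12 (cv2) and the standard library are available. Lean on these libraries where they do the work, as an engineer would, in place of code of your own. Each camera call takes 0.05 s, during which the arm holds its last target. There are 200 camera calls.

## Task

Take the mallet and knock down, fully home, the sprung pin that stands high at one end of the mould, so that the cast specimen blocks rise out of their cavities; lay the mallet aside and lift every block out into the white tray, all on its floor, none on top of another. Only then knock down the pin at the mould's other end with the mallet, fully home, to ready the mould for the next pour, and leave the mallet with its head on its grey rubber mat. Do not push the pins with the gripper itself, and leave the beaker, tip box and wash bottle where they are.

Things in the scene. Friction and masses are not known exactly. Their poses are not given: they have to be found in the camera images.
- mould: Fixed aluminium mould, 96 (x) x 304 (y) x 40 mm high; origin at the centre of its underside on the bench, z up. Five open rectangular cavities 44 (x) x 32 (y) mm, 26 mm deep, in a row at y = -84, -42, 0, 42 and 84 mm, x = 0; some empty. Pads under the blocks rise as far as the pin goes down; before that the blocks lie 1 mm below the face.
- pin_top (a point): Centre of the top of the knock-out pin, a steel pin with a round flat head 28 mm wide and 10 mm thick, upright at x = 0, y = +130 mm of the mould. Its top starts 42 mm above the mould's top face and is 24 mm above it when fully down.
- pin (a joint): How far the knock-out pin has been driven down: 0 as it starts, 0.018 m fully home; back to 0 when the reset pin is fully home. Either pin needs about 6 to 15 N and both stay where they are driven. At 0.018 the blocks stand 17 mm proud of the mould's face.
- reset_top (a point): Centre of the top of the reset pin, just like the knock-out pin, at x = 0, y = -130 mm of the mould. It comes up as the knock-out pin goes down: its top is 24 mm above the mould's face at the start and 42 mm above it when the knock-out pin is home. Driven down again it brings the ejector pads down and the knock-out pin up.
- block0: Cast specimen block, or None if absent: 40 (x) x 28 (y) x 25 (z) mm overall, about 45 g. The upper 12 mm is a cream cassette back of the full 40 x 28 mm, the lower 13 mm a resin foot of 36 x 24 mm. Origin at its centre. It starts in one of the mould's cavities, its axes along the mould's.
- block1: Cast specimen block, or None if absent: 40 (x) x 28 (y) x 25 (z) mm overall, about 45 g. The upper 12 mm is a cream cassette back of the full 40 x 28 mm, the lower 13 mm a resin foot of 36 x 24 mm. Origin at its centre. It starts in one of the mould's cavities, its axes along the mould's.
- block2: Cast specimen block, or None if absent: 40 (x) x 28 (y) x 25 (z) mm overall, about 45 g. The upper 12 mm is a cream cassette back of the full 40 x 28 mm, the lower 13 mm a resin foot of 36 x 24 mm. Origin at its centre. It starts in one of the mould's cavities, its axes along the mould's.
- block3: Cast specimen block, or None if absent: 40 (x) x 28 (y) x 25 (z) mm overall, about 45 g. The upper 12 mm is a cream cassette back of the full 40 x 28 mm, the lower 13 mm a resin foot of 36 x 24 mm. Origin at its centre. It starts in one of the mould's cavities, its axes along the mould's.
- block4: Cast specimen block, or None if absent: 40 (x) x 28 (y) x 25 (z) mm overall, about 45 g. The upper 12 mm is a cream cassette back of the full 40 x 28 mm, the lower 13 mm a resin foot of 36 x 24 mm. Origin at its centre. It starts in one of the mould's cavities, its axes along the mould's.
- tray: Fixed open white plastic tray, 200 (x) x 180 (y) x 22 mm high outside, walls and floor 5 mm thick. Origin at the centre of its underside on the bench. It stands on either side of the mould.
- mat: Fixed grey rubber mat, 200 (x) x 160 (y) x 4 mm, the mallet's place. Origin at the centre of its underside.
- mallet: Dark rubber mallet with a wooden handle, 0.34 kg. Head 56 (x) x 50 (y) x 64 (z) mm, origin at the head's centre; the straight handle runs level from the head towards -x, from x = -28 to -178 mm, 22 (y) x 26 (z) mm in section. It starts standing on one striking face (the 56 x 50 mm faces, at z = +32 and -32 mm) on the mat, handle level 36 mm above the bench.
- mallet_grip (a point): A point on the axis of the mallet's handle, 62 mm from the head's centre, good for gripping across y.
- beaker: Bystander: open clear plastic beaker, 72 mm wide, 95 mm high, origin under its centre.
- tip_box: Bystander: closed blue pipette tip box with a white lid, 85 x 120 x 55 mm, origin under its centre.
- wash_bottle: Bystander: white bottle, 64 mm wide, 150 mm high, origin under its centre.
Mind the look-alikes: they are no part of the job. Leave any green or yellow look-alike of the block0 alone.

How it is judged (in metres and radians):
On the way, in this order (a step that is already met when the one before it is completed fails the run):
1. the knock-out pin is driven fully home with the mallet (value of joint pin above 0.0155 m and contact force between mallet and pin above 0.5 N), for 0.02 s.
2. every block is in the tray, the mould still knocked out (x of block0 in the frame of tray between -0.088 and 0.088 m and y of block0 in the frame of tray between -0.078 and 0.078 m and z of each of block0, block1, block2, block3, block4 in the frame of tray below 0.031 m and linear speed of each of block0, block1, block2, block3, block4 below 0.02 m/s and x of block1 in the frame of tray between -0.088 and 0.088 m and y of block1 in the frame of tray between -0.078 and 0.078 m and x of block2 in the frame of tray between -0.088 and 0.088 m and y of block2 in the frame of tray between -0.078 and 0.078 m and x of block3 in the frame of tray between -0.088 and 0.088 m and y of block3 in the frame of tray between -0.078 and 0.078 m and x of block4 in the frame of tray between -0.088 and 0.088 m and y of block4 in the frame of tray between -0.078 and 0.078 m and value of joint pin above 0.012 m), for 0.2 s.
3. the reset pin is driven fully home with the mallet (value of joint pin below 0.0025 m and contact force between mallet and reset_pin above 0.5 N), for 0.02 s.
At the end, for the whole second after the job is handed in: Every block present is at rest inside the white tray on its floor (centre under 31 mm above the tray's underside, so none on another); the mallet is at rest, its head's centre over the mat and under 45 mm high; the reset pin is home (joint under 3 mm) (x of block0 in the frame of tray between -0.088 and 0.088 m and y of block0 in the frame of tray between -0.078 and 0.078 m and z of each of block0, block1, block2, block3, block4 in the frame of tray below 0.031 m and linear speed of each of block0, block1, block2, block3, block4, mallet below 0.02 m/s and x of block1 in the frame of tray between -0.088 and 0.088 m and y of block1 in the frame of tray between -0.078 and 0.078 m and x of block2 in the frame of tray between -0.088 and 0.088 m and y of block2 in the frame of tray between -0.078 and 0.078 m and x of block3 in the frame of tray between -0.088 and 0.088 m and y of block3 in the frame of tray between -0.078 and 0.078 m and x of block4 in the frame of tray between -0.088 and 0.088 m and y of block4 in the frame of tray between -0.078 and 0.078 m and x of mallet in the frame of mat between -0.1 and 0.1 m and y of mallet in the frame of mat between -0.08 and 0.08 m and height (world z) of mallet below 0.045 m and value of joint pin below 0.003 m); the robot touches nothing.
It fails at once if a pin is pushed with the gripper or arm (over 3 N) (contact force between any of the fingers, the arm and pin above 3 N or contact force between any of the fingers, the arm and reset_pin above 3 N).
It fails at once if the beaker is moved more than 30 mm (distance of beaker from where it was at the start of the episode above 0.03 m).
It fails at once if the tip box is moved more than 30 mm (distance of tip_box from where it was at the start of the episode above 0.03 m).
It fails at once if the wash bottle is moved more than 30 mm (distance of wash_bottle from where it was at the start of the episode above 0.03 m).
Of block0, block1, block2, block3, block4 only 3 to 5 are there at a start; the rules pass over those that are not, and their reading is None.
At some moment in a run one of mallet may be knocked a few centimetres aside while the robot is not near it.
Once in a run the grip may slacken for a moment while it holds something.
It also fails if it takes over 210 s, if anything falls off the work surface, if the arm or the gripper's body presses on something with over 40 N, if the wrist force passes 120 N, or if a joint passes its speed limit or range.

## Working session

There is one attempt and no reset: what is moved stays moved. The work goes in short steps, Python scripts to look and compute and a tool call to move; the robot and the scene stay as the last step left them, time stands still between calls to the robot, and variables do not carry over. Pictures are saved under pics/ and viewed, at most 14 in all, crops included, and the job is handed in when it is done.

Besides the shell and the picture viewer there is one more tool, called after ">>>" as name(argument=value, ...) on one line, values as JSON. servo_tool: Moves the arm, as the interface text tells. Its arguments: {"type":"object","properties":{"steps":{"type":"array"},"force":{"type":"number"}},"required":["steps"]}

```bash
mkdir -p pics; ls; cat > h.py <<'E'
import numpy as np, cv2
from station import bot
def grab(n):
    c=bot.camera_model(n); p,d=bot.grab_frame(n); return p,d,c
def world(c,d,u,v,z=None):
    """pixels to world: by depth, or onto plane z"""
    f=200/np.tan(np.radians(c['fovy'])/2); K=np.array([[f,0,c['cx']],[0,f,c['cy']],[0,0,1.]])
    a=np.stack([np.ravel(u),np.ravel(v)],1).astype(float)
    s=(a-[c['cx'],c['cy']])/f; q=s.copy()
    for _ in range(20): q=s/(1+c['k1']*(q**2).sum(1,keepdims=True))
    r=np.c_[q,np.ones(len(q))]; T=np.array(c['T'])
    if z is None:
        return (r*d[np.ravel(v).astype(int),np.ravel(u).astype(int)][:,None])@T[:3,:3].T+T[:3,3]
    r=r@T[:3,:3].T; return T[:3,3]+r*((z-T[2,3])/r[:,2])[:,None]
def save(n,p): cv2.imwrite('pics/'+n,cv2.cvtColor(p,cv2.COLOR_RGB2BGR))
E
python3 - <<'E'
from h import *
for n in('top','side'):
    p,d,c=grab(n); save(n+'0.png',p); np.savez('/tmp/'+n,p=p,d=d); print(n,{k:np.round(v,3).tolist() for k,v in c.items()})
print(bot.get_state())
E
```

```text
pics
top {'fovy': 42.461, 'cx': 326.39, 'cy': 201.478, 'k1': -0.065, 'T': [[0.002, -0.988, 0.155, 370.166], [-1.0, -0.003, -0.011, -5.727], [0.011, -0.155, -0.988, 1208.365], [0.0, 0.0, 0.0, 1.0]]}
side {'fovy': 45.284, 'cx': 322.594, 'cy': 203.364, 'k1': -0.03, 'T': [[0.991, -0.064, 0.116, 384.573], [-0.131, -0.613, 0.779, -1074.896], [0.021, -0.787, -0.616, 927.66], [0.0, 0.0, 0.0, 1.0]]}
{'t': 0.1, 'qpos': array([-1.33248301e+00,  5.28365586e-01,  1.43375902e+00, -2.47359155e-05,
        1.18139848e+00, -1.78493192e-01]), 'qvel': array([-0.00216114, -0.00172435, -0.00197973, -0.00187938,  0.00017586,
       -0.00232041]), 'tau': array([ 2.29707475e-04, -4.40983844e+01, -1.77150607e+01,  6.35928358e-02,
        5.33457357e-02, -4.39215921e-05]), 'ee_pos': array([ 252.8801958 , -570.78114535,  191.57904031]), 'tcp_rot': array([-3.07172631e+00, -6.49604516e-01,  1.26521782e-04]), 'force': array([-0.56674623, -0.52075022,  0.52099172]), 'ft_torque': array([0.00701985, 0.00250819, 0.03510769]), 'grasp_force': 0.0, 'opening': 87.20249479678937}
```

View pics/top0.png

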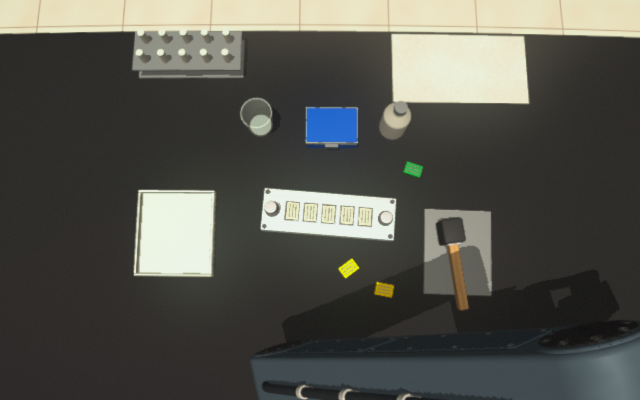

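View pics/side0.png

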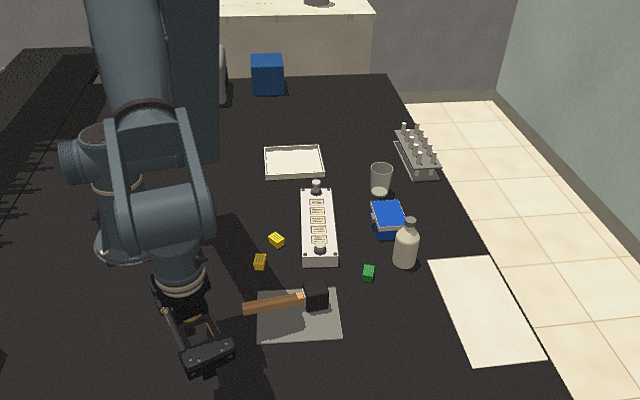

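Top view: the mould is at (328,214) with five cream blocks in it. The tray is at (175,233) and the mat at (458,252), with the mallet head at (452,231). The look-alikes outside the mould are green (413,170), yellow (348,268) and orange-yellow (384,290). The real blocks are the cream ones in the cavities, so I'll confirm that in an enlarged crop.

```bash
python3 - <<'E'
from h import *
z=np.load('/tmp/top.npz');p,d=z['p'],z['d'];c=bot.camera_model('top')
save('crop.png',cv2.resize(p[180:315,250:500],None,fx=3.2,fy=3.2,interpolation=cv2.INTER_CUBIC))
hsv=cv2.cvtColor(p,cv2.COLOR_RGB2HSV)
def rect(mask,box,zz,name):
    m=np.zeros(mask.shape,np.uint8);x0,x1,y0,y1=box;m[y0:y1,x0:x1]=mask[y0:y1,x0:x1]
    k=max(cv2.findContours(m,cv2.RETR_EXTERNAL,cv2.CHAIN_APPROX_NONE)[0],key=cv2.contourArea)[:,0]
    w=world(c,None,k[:,0],k[:,1],zz)[:,:2].astype(np.float32);r=cv2.minAreaRect(w);print(name,np.round(r[0],1),np.round(r[1],1),round(r[2],2))
V=hsv[...,2]
rect((V>140).astype(np.uint8),(240,410,170,255),40,'mould')
rect((V>140).astype(np.uint8),(120,230,170,290),22,'tray')
rect(((V>70)).astype(np.uint8),(415,500,190,300),4,'mat')
rect(((V<60)).astype(np.uint8),(432,472,212,246),68,'head')
rect(((hsv[...,1]>90)&(hsv[...,0]<25)&(V>60)).astype(np.uint8),(435,480,240,315),49,'handle')
def top(u,v,zt):
    P=world(c,d,*[a.ravel() for a in np.meshgrid(range(u-2,u+3),range(v-2,v+3))]);return np.round(np.median(P,0),1)
for n,u,v in[('pinL',271,208),('pinR',386,217),('head',452,227),('mould',345,233),('b0',292,211),('b1',310,212),('b2',328,214),('b3',347,215),('b4',365,216),('bottle',398,108),('mat',480,280)]: print(n,top(u,v,0))
E
```

```text
mould [525.  -22.7] [305.   97.4] 85.48
tray [482.6 334.5] [181.2 200.2] 89.83
mat [ 436.5 -326.3] [161.7 211.8] 87.48
head [ 484. -276.] [30.7 60.8] 76.33
handle [ 380.9 -313.5] [146.7  26.5] 7.94
pinL [532.1 104.4  80.4]
pinR [ 514.6 -152.1   63.8]
head [ 491.8 -299.5   69.4]
mould [480.8 -61.1  39.1]
b0 [531.5  60.4  37.4]
b1 [529.4  19.   37.9]
b2 [524.4 -22.3  37.9]
b3 [522.2 -65.8  38.5]
b4 [ 520.3 -107.    37.4]
bottle [ 740.9 -171.1  149.1]
mat [ 374.3 -378.4    3.8]
```

View pics/crop.png

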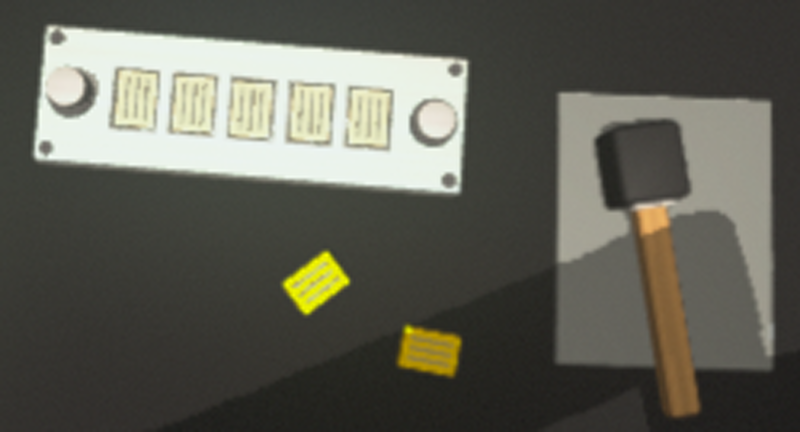

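All five cavities hold cream blocks. The yellow, orange and green pieces outside the mould are look-alikes and stay put. The high pin is at the +y end (536,107); the mallet is at about (483,-299) with yaw 8°. Moving above the mallet.

>>> servo_tool(steps=[{"linear":[0.0228,0.0331,-0.005],"twist":[0,0,-2],"jaw":1},{"linear":[0.0228,0.0331,-0.005],"twist":[0,0,-2],"jaw":1},{"linear":[0.0228,0.0331,-0.005],"twist":[0,0,-2],"jaw":1},{"linear":[0.0228,0.0331,-0.005],"twist":[0,0,-2],"jaw":1},{"linear":[0.0228,0.0331,-0.005],"twist":[0,0,-2],"jaw":1},{"linear":[0.0228,0.0331,-0.005],"twist":[0,0,-2],"jaw":1},{"linear":[0.0228,0.0331,-0.005],"twist":[0,0,-2],"jaw":1},{"linear":[0.0228,0.0331,-0.005],"twist":[0,0,-2],"jaw":1}], force=60)

```text
t: 1.1
ee_pos: [435.9, -305.3, 152.0]
tcp_rot: [-3.134, -0.214, 0.001]
force: [0.0, -0.7, 0.9]
opening: 87.2
grasp_force: 0.0
```

```bash
cat >> h.py <<'E'
def pose():
    from scipy.spatial.transform import Rotation as R
    s=bot.get_state(); M=R.from_rotvec(s['tcp_rot']).as_matrix()
    print('t',round(s['t'],2),'tcp',np.round(s['ee_pos'],1),'closing deg',round(np.degrees(np.arctan2(M[1,1],M[0,1])),1),'zaxis',np.round(M[:,2],3),'F',np.round(s['force'],1),'open',round(s['opening'],1),'g',round(s['grasp_force'],1),'q6',round(s['qpos'][5],2))
    return s
def handle():
    """mallet handle seen from wrist camera: axis and head-end, by depth"""
    p,d,c=grab('wrist'); h=cv2.cvtColor(p,cv2.COLOR_RGB2HSV)
    m=((h[...,1]>90)&(h[...,0]<20)&(h[...,2]>50)).astype(np.uint8); m=cv2.morphologyEx(m,cv2.MORPH_OPEN,np.ones((3,3)))
    n,l,st,_=cv2.connectedComponentsWithStats(m); i=1+np.argmax(st[1:,4]); v,u=np.where((l==i)&(d>0))
    P=world(c,d,u,v); zt=np.percentile(P[:,2],90); P=P[abs(P[:,2]-zt)<4]
    r=cv2.minAreaRect(P[:,:2].astype(np.float32)); print('handle',np.round(r[0],1),np.round(r[1],1),round(r[2],1),'ztop',round(zt,1)); return p
E
python3 - <<'E'
from h import *
pose(); save('w1.png',handle())
E
```

```text
t 1.1 tcp [ 435.9 -305.3  152. ] closing deg -82.2 zaxis [-0.     0.001 -1.   ] F [ 0.  -0.7  0.9] open 87.2 g 0.0 q6 0.61
handle [ 467.1 -335.8] [ 5.9 78.7] 9.2 ztop 282.3
```

View pics/w1.png

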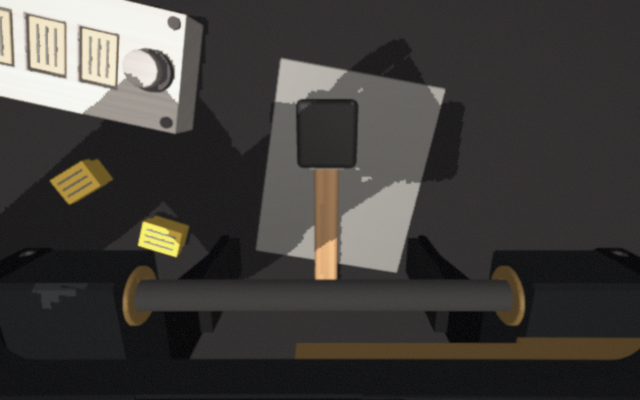

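The wrist view shows the mallet head at (327,133) and the handle at column 327, both lying between the fingers. The gripper's own orange strip fooled the mask, so I'll restrict it to rows under 270 and check the pins too.

```bash
sed -i "s/m=cv2.morphologyEx(m/m[270:]=0; m[:,:250]=0; m=cv2.morphologyEx(m/" h.py; python3 - <<'E'
from h import *
pose(); p=handle()
p,d,c=grab('wrist'); h=cv2.cvtColor(p,cv2.COLOR_RGB2HSV)
u,v=np.meshgrid(range(302,352),range(104,162)); P=world(c,d,u,v); P=P[abs(P[:,2]-68)<5]; r=cv2.minAreaRect(P[:,:2].astype(np.float32)); print(r,P[:,2].mean())
E
```

```text
t 1.15 tcp [ 437.2 -300.4  151.3] closing deg -82.1 zaxis [-0.     0.005 -1.   ] F [ 0.2  2.4 -0.5] open 87.5 g 0.0 q6 0.62
handle [ 408.5 -312.9] [96.6 21.4] 8.0 ztop 49.7
((489.61480712890625, -298.8127136230469), (45.30576705932617, 40.319461822509766), 8.191106796264648) 67.9277022919067
```

>>> servo_tool(steps=[{"linear":[0,-0.004,-0.02],"twist":[0,0,0],"jaw":1},{"linear":[0,0,-0.03],"twist":[0,0,0],"jaw":1},{"linear":[0,0,-0.03],"twist":[0,0,0],"jaw":1},{"linear":[0,0,0],"twist":[0,0,0],"jaw":1},{"linear":[0,0,0],"twist":[0,0,0],"jaw":1}])

```text
t: 1.88
ee_pos: [435.6, -311.9, 73.1]
tcp_rot: [3.133, 0.215, 0.001]
force: [-0.3, 0.8, -0.2]
opening: 86.9
grasp_force: 0.0
```

```bash
python3 - <<'E'
from h import *
pose(); handle()
E
```

```text
t 1.88 tcp [ 435.6 -311.9   73.1] closing deg -82.2 zaxis [ 0.001 -0.001 -1.   ] F [-0.3  0.8 -0.2] open 86.9 g 0.0 q6 0.6
handle [ 427.8 -310.3] [58.7 20.8] 7.8 ztop 49.7
```

>>> servo_tool(steps=[{"linear":[0,0.001,-0.02],"twist":[0,0,0],"jaw":1},{"linear":[0,0,-0.02],"twist":[0,0,0],"jaw":1},{"linear":[0,0,-0.018],"twist":[0,0,0],"jaw":1},{"linear":[0,0,0],"twist":[0,0,0],"jaw":0.1},{"linear":[0,0,0],"twist":[0,0,0],"jaw":0.1},{"linear":[0,0,0],"twist":[0,0,0],"jaw":0.1},{"linear":[0,0,0],"twist":[0,0,0],"jaw":0.1},{"linear":[0,0,0],"twist":[0,0,0],"jaw":0.1}], force=60)

```text
t: 2.92
ee_pos: [435.6, -309.8, 14.8]
tcp_rot: [3.134, 0.216, 0.001]
force: [-0.1, -0.5, -0.3]
opening: 45.2
grasp_force: 0.0
```

>>> servo_tool(steps=[{"linear":[0,0,0],"twist":[0,0,0],"jaw":0.1},{"linear":[0,0,0.02],"twist":[0,0,0],"jaw":0.1},{"linear":[0,0,0.03],"twist":[0,0,0],"jaw":0.1},{"linear":[0,0,0.04],"twist":[0,0,0],"jaw":0.1},{"linear":[0,0,0.02],"twist":[0,0,0],"jaw":0.1},{"linear":[0,0,0.02],"twist":[0,0,0],"jaw":0.1},{"linear":[0,0,0],"twist":[0,0,0],"jaw":0.1}])

```text
t: 3.8
ee_pos: [436.3, -310.5, 145.8]
tcp_rot: [3.131, 0.216, 0.004]
force: [1.4, -0.4, 0.3]
opening: 8.5
grasp_force: 0.0
```

```bash
python3 - <<'E'
from h import *
pose(); save('w2.png',handle()); p,d,c=grab('side'); save('s2.png',p[150:,150:470])
E
```

```text
t 3.8 tcp [ 436.3 -310.5  145.8] closing deg -82.1 zaxis [ 0.003 -0.003 -1.   ] F [ 1.4 -0.4  0.3] open 8.5 g 0.0 q6 0.61
handle [ 409.1 -313. ] [95.7 20.3] 8.3 ztop 49.8
```

View pics/s2.png

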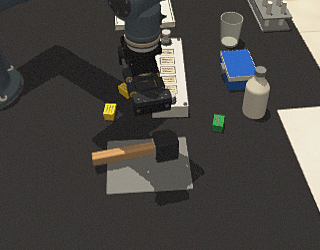

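The side view shows the mallet still lying on the mat, because the fingers close slowly (about 65 mm/s) and I lifted too early. Redoing it with more closing time.

>>> servo_tool(steps=[{"linear":[0,0,0],"twist":[0,0,0],"jaw":0.6},{"linear":[0,0,0],"twist":[0,0,0],"jaw":0.6},{"linear":[0,0,0],"twist":[0,0,0],"jaw":0.6},{"linear":[0,0,0],"twist":[0,0,0],"jaw":0.6},{"linear":[0,0,0],"twist":[0,0,0],"jaw":0.6},{"linear":[0,0,-0.03],"twist":[0,0,0],"jaw":0.6},{"linear":[0,0,-0.03],"twist":[0,0,0],"jaw":0.6}])

```text
t: 4.78
ee_pos: [435.9, -310.2, 84.3]
tcp_rot: [3.133, 0.216, 0.002]
force: [-0.3, -0.6, -0.9]
opening: 52.0
grasp_force: 0.0
```

>>> servo_tool(steps=[{"linear":[0,0,-0.03],"twist":[0,0,0],"jaw":0.6},{"linear":[0,0,-0.02],"twist":[0,0,0],"jaw":0.6},{"linear":[0,0,-0.02],"twist":[0,0,0],"jaw":0.6},{"linear":[0,0,0],"twist":[0,0,0],"jaw":0},{"linear":[0,0,0],"twist":[0,0,0],"jaw":0},{"linear":[0,0,0],"twist":[0,0,0],"jaw":0},{"linear":[0,0,0],"twist":[0,0,0],"jaw":0},{"linear":[0,0,0],"twist":[0,0,0],"jaw":0}], force=60)

```text
t: 5.78
ee_pos: [435.3, -309.5, 15.1]
tcp_rot: [3.134, 0.216, -0.0]
force: [-1.2, 1.3, 4.4]
opening: 20.6
grasp_force: 59.9
```

>>> servo_tool(steps=[{"linear":[0,0,0],"twist":[0,0,0],"jaw":0},{"linear":[0,0,0],"twist":[0,0,0],"jaw":0},{"linear":[0,0,0],"twist":[0,0,0],"jaw":0}])

```text
t: 6.15
ee_pos: [435.2, -309.5, 15.0]
tcp_rot: [-3.134, -0.216, 0.0]
force: [-1.6, 1.6, 5.8]
opening: 20.2
grasp_force: 59.9
```

>>> servo_tool(steps=[{"linear":[0,0,0.02],"twist":[0,0,0],"jaw":0},{"linear":[0,0,0.03],"twist":[0,0,0],"jaw":0},{"linear":[0,0,0.03],"twist":[0,0,0],"jaw":0},{"linear":[0,0,0.03],"twist":[0,0,0],"jaw":0},{"linear":[0.007,0.03,0],"twist":[0,0,0],"jaw":0},{"linear":[0.007,0.04,0],"twist":[0,0,0],"jaw":0},{"linear":[0.007,0.04,0],"twist":[0,0,0],"jaw":0},{"linear":[0.007,0.04,0],"twist":[0,0,0],"jaw":0}])

```text
t: 7.15
ee_pos: [463.1, -158.3, 123.8]
tcp_rot: [-3.134, -0.215, 0.001]
force: [0.8, -0.1, -3.9]
opening: 20.6
grasp_force: 59.9
```

>>> servo_tool(steps=[{"linear":[0.007,0.04,0],"twist":[0,0,0],"jaw":0},{"linear":[0.007,0.04,0],"twist":[0,0,0],"jaw":0},{"linear":[0.007,0.04,0],"twist":[0,0,0],"jaw":0},{"linear":[0.007,0.04,0],"twist":[0,0,0],"jaw":0},{"linear":[0.003,0.04,0],"twist":[0,0,0],"jaw":0},{"linear":[0,0.04,0],"twist":[0,0,0],"jaw":0},{"linear":[0,0.02,0],"twist":[0,0,0],"jaw":0},{"linear":[0,0,0],"twist":[0,0,0],"jaw":0}])

```text
t: 8.15
ee_pos: [493.5, 101.6, 123.7]
tcp_rot: [-3.134, -0.22, 0.003]
force: [-0.2, -0.4, -3.5]
opening: 20.2
grasp_force: 59.9
```

```bash
python3 - <<'E'
from h import *
pose(); p,d,c=grab('wrist'); q,d2,c2=grab('top'); save('w3.png',np.vstack([p[:300],cv2.resize(q[130:270,200:480],(640,300))]))
E
```

```text
t 8.15 tcp [493.5 101.6 123.7] closing deg -82.0 zaxis [-0.002 -0.    -1.   ] F [-0.2 -0.4 -3.5] open 20.2 g 59.9 q6 1.41
```

View pics/w3.png

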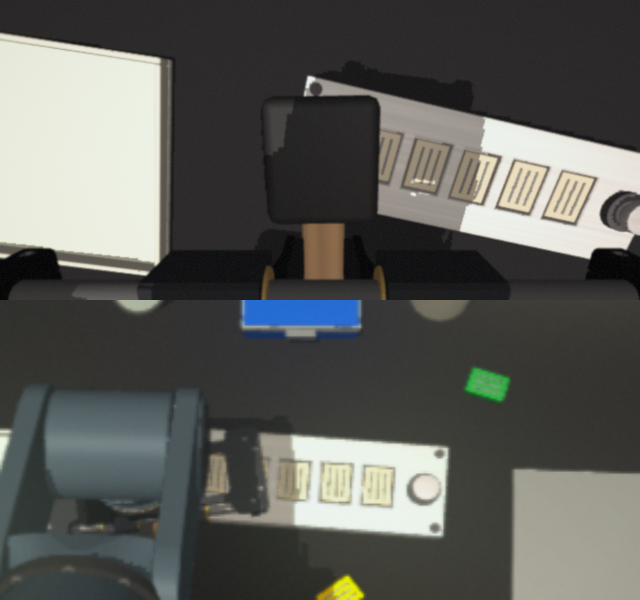

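The wrist view shows the mallet head at (320,160), covering the mould's +y end and its pin. Pressing down in small steps.

>>> servo_tool(steps=[{"linear":[0,0,-0.012],"twist":[0,0,0],"jaw":0},{"linear":[0,0,-0.012],"twist":[0,0,0],"jaw":0},{"linear":[0,0,-0.006],"twist":[0,0,0],"jaw":0},{"linear":[0,0,-0.006],"twist":[0,0,0],"jaw":0}])

```text
t: 8.75
ee_pos: [492.3, 99.7, 88.4]
tcp_rot: [3.134, 0.216, -0.007]
force: [-5.5, -1.7, 8.6]
opening: 20.1
grasp_force: 59.9
```

>>> servo_tool(steps=[{"linear":[0,0,-0.004],"twist":[0,0,0],"jaw":0},{"linear":[0,0,-0.004],"twist":[0,0,0],"jaw":0}])

```text
t: 9.0
ee_pos: [492.3, 99.7, 80.9]
tcp_rot: [3.133, 0.216, -0.006]
force: [-5.7, -2.8, 10.0]
opening: 20.4
grasp_force: 59.9
```

>>> servo_tool(steps=[{"linear":[0,0,-0.003],"twist":[0,0,0],"jaw":0},{"linear":[0,0,-0.002],"twist":[0,0,0],"jaw":0}])

```text
t: 9.25
ee_pos: [492.3, 99.7, 76.1]
tcp_rot: [3.133, 0.216, -0.006]
force: [-5.9, -2.1, 9.6]
opening: 20.5
grasp_force: 59.9
```

>>> servo_tool(steps=[{"linear":[0,0,-0.002],"twist":[0,0,0],"jaw":0},{"linear":[0,0,-0.002],"twist":[0,0,0],"jaw":0}])

```text
t: 9.5
ee_pos: [490.3, 99.5, 72.8]
tcp_rot: [3.133, 0.217, -0.013]
force: [-12.6, -4.0, 24.6]
opening: 20.7
grasp_force: 60.0
```

>>> servo_tool(steps=[{"linear":[0,0,-0.0015],"twist":[0,0,0],"jaw":0},{"linear":[0,0,-0.0015],"twist":[0,0,0],"jaw":0}])

```text
t: 9.75
ee_pos: [488.4, 99.4, 70.7]
tcp_rot: [3.133, 0.218, -0.017]
force: [-16.9, -4.7, 32.3]
opening: 20.3
grasp_force: 60.0
```

```bash
cat >> h.py <<'E'
def heights():
    """top-view heights at mould stations y=-130..130"""
    p,d,c=grab('top'); f=200/np.tan(np.radians(c['fovy'])/2); T=np.linalg.inv(np.array(c['T']))
    a=np.radians(-4.5)
    for y,z in[(-130,75),(-84,45),(-42,45),(0,45),(42,45),(84,45),(130,75)]:
        w=np.array([525-np.sin(a)*y,-22.7+np.cos(a)*y,z,1]); q=(T@w)[:3]; q=q[:2]/q[2]; q=q*(1+c['k1']*(q@q))*f+[c['cx'],c['cy']]; u,v=np.round(q).astype(int)
        U,V=np.meshgrid(range(u-2,u+3),range(v-2,v+3)); print(y,(u,v),np.round(np.median(world(c,d,U,V),0),1))
    return p
E
python3 - <<'E'
from h import *
pose();heights()
E
```

```text
t 9.75 tcp [488.4  99.4  70.7] closing deg -82.0 zaxis [-0.011 -0.002 -1.   ] F [-16.9  -4.7  32.3] open 20.3 g 60.0 q6 1.41
-130 (np.int64(387), np.int64(216)) [ 514.1 -152.1   82.7]
-84 (np.int64(365), np.int64(216)) [ 517.7 -105.6   56.1]
-42 (np.int64(347), np.int64(215)) [519.9 -64.9  56.3]
0 (np.int64(328), np.int64(213)) [524.2 -22.   57. ]
42 (np.int64(310), np.int64(212)) [505.3  15.3 212.8]
84 (np.int64(292), np.int64(210)) [480.1  39.5 426.9]
130 (np.int64(270), np.int64(207)) [481.5  70.7 442.1]
```

The pin is home: the force rose sharply, the reset pin top is at 82.7 and the blocks are at about 57. Taking the mallet back to the mat.

>>> servo_tool(steps=[{"linear":[0,0,0.02],"twist":[0,0,0],"jaw":0},{"linear":[0,0,0.03],"twist":[0,0,0],"jaw":0},{"linear":[-0.007,-0.03,0],"twist":[0,0,0],"jaw":0},{"linear":[-0.007,-0.04,0],"twist":[0,0,0],"jaw":0},{"linear":[-0.007,-0.04,0],"twist":[0,0,0],"jaw":0},{"linear":[-0.007,-0.04,0],"twist":[0,0,0],"jaw":0},{"linear":[-0.007,-0.04,0],"twist":[0,0,0],"jaw":0},{"linear":[-0.007,-0.04,0],"twist":[0,0,0],"jaw":0}])

```text
t: 10.8
ee_pos: [452.3, -131.3, 118.2]
tcp_rot: [3.134, 0.215, 0.001]
force: [0.6, -1.1, -2.7]
opening: 20.3
grasp_force: 60.0
```

>>> servo_tool(steps=[{"linear":[-0.007,-0.04,0],"twist":[0,0,0],"jaw":0},{"linear":[-0.007,-0.04,0],"twist":[0,0,0],"jaw":0},{"linear":[-0.007,-0.04,0],"twist":[0,0,0],"jaw":0},{"linear":[-0.007,-0.04,0],"twist":[0,0,0],"jaw":0},{"linear":[-0.002,-0.03,0],"twist":[0,0,0],"jaw":0},{"linear":[0,0,0],"twist":[0,0,0],"jaw":0},{"linear":[0,0,0],"twist":[0,0,0],"jaw":0}])

```text
t: 11.68
ee_pos: [421.8, -319.0, 117.9]
tcp_rot: [-3.133, -0.215, 0.001]
force: [0.0, 0.7, -3.2]
opening: 20.5
grasp_force: 60.0
```

```bash
python3 - <<'E'
from h import *
pose();heights(); p,d,c=grab('wrist'); 
u,v=np.meshgrid(range(285,360,3),range(100,260,3)); P=world(c,d,u,v)
for r in range(100,260,15): i=(abs(v.ravel()-r)<2)&(abs(u.ravel()-325)<10); print(r,np.round(np.median(P[i],0),1))
h=cv2.cvtColor(p,cv2.COLOR_RGB2HSV);v,u=np.mgrid[0:275,0:640];P=world(c,d,u,v);m=(abs(P[:,2]-4)<3)&(h[:275][...,2].ravel()>70)&(h[:275][...,1].ravel()<60);print('mat',cv2.minAreaRect(P[m][:,:2].astype(np.float32)))
E
```

```text
t 11.68 tcp [ 421.8 -319.   117.9] closing deg -82.1 zaxis [-0.001  0.001 -1.   ] F [ 0.   0.7 -3.2] open 20.5 g 60.0 q6 0.57
-130 (np.int64(387), np.int64(216)) [ 514.7 -152.1   81.2]
-84 (np.int64(365), np.int64(216)) [ 517.6 -105.6   57.1]
-42 (np.int64(347), np.int64(215)) [519.7 -64.9  56.2]
0 (np.int64(328), np.int64(213)) [524.4 -22.1  56.1]
42 (np.int64(310), np.int64(212)) [526.5  18.6  56.4]
84 (np.int64(292), np.int64(210)) [530.9  59.3  56. ]
130 (np.int64(270), np.int64(207)) [536.5 108.5  62.4]
100 [ 501.4 -309.9  167.6]
115 [ 495.7 -310.7  169.7]
130 [ 489.8 -311.5  169.6]
145 [ 483.8 -312.3  169.7]
160 [ 477.6 -313.2  169.5]
175 [ 471.3 -314.1  169.8]
190 [ 464.8 -315.   170. ]
205 [ 458.1 -315.9  170.2]
220 [ 451.2 -316.9  169.7]
235 [ 436.7 -319.   151.5]
250 [ 428.5 -320.3  151.8]
mat ((455.7671203613281, -323.8641357421875), (247.23878479003906, 607.150634765625), 7.936404705047607)
```

The mallet is level in the grip, and all five blocks stand proud (56–57). Setting it down.

>>> servo_tool(steps=[{"linear":[0,0,-0.03],"twist":[0,0,0],"jaw":0},{"linear":[0,0,-0.03],"twist":[0,0,0],"jaw":0},{"linear":[0,0,-0.025],"twist":[0,0,0],"jaw":0},{"linear":[0,0,-0.01],"twist":[0,0,0],"jaw":0},{"linear":[0,0,-0.004],"twist":[0,0,0],"jaw":0},{"linear":[0,0,-0.003],"twist":[0,0,0],"jaw":0},{"linear":[0,0,0],"twist":[0,0,0],"jaw":0}])

```text
t: 12.65
ee_pos: [422.8, -320.0, 17.0]
tcp_rot: [3.133, 0.216, 0.001]
force: [0.5, 0.6, -3.0]
opening: 20.1
grasp_force: 60.0
```

>>> servo_tool(steps=[{"linear":[0,0,0],"twist":[0,0,0],"jaw":0.6},{"linear":[0,0,0],"twist":[0,0,0],"jaw":0.6},{"linear":[0,0,0],"twist":[0,0,0],"jaw":0.6},{"linear":[0,0,0],"twist":[0,0,0],"jaw":0.6},{"linear":[0,0,0.03],"twist":[0,0,0],"jaw":0.6},{"linear":[0,0,0.03],"twist":[0,0,0],"jaw":0.6},{"linear":[0,0,0.04],"twist":[0,0,0],"jaw":0.6},{"linear":[0,0,0.04],"twist":[0,0,0],"jaw":0.6}])

```text
t: 13.65
ee_pos: [422.2, -319.4, 157.6]
tcp_rot: [-3.134, -0.216, 0.0]
force: [-0.8, -0.8, -0.1]
opening: 52.1
grasp_force: 0.0
```

```bash
python3 - <<'E'
from h import *
pose();handle()
E
```

```text
t 13.65 tcp [ 422.2 -319.4  157.6] closing deg -82.1 zaxis [-0.  0. -1.] F [-0.8 -0.8 -0.1] open 52.1 g 0.0 q6 0.57
handle [ 392.4 -325.9] [101.9  20.8] 8.4 ztop 49.7
```

>>> servo_tool(steps=[{"linear":[0.0129,0.0274,0.0115],"twist":[0,0,9.7],"jaw":0.75},{"linear":[0.0129,0.0274,0.0115],"twist":[0,0,9.7],"jaw":0.75},{"linear":[0.0129,0.0274,0.0115],"twist":[0,0,9.7],"jaw":0.75},{"linear":[0.0129,0.0274,0.0115],"twist":[0,0,9.7],"jaw":0.75},{"linear":[0.0129,0.0274,0.0115],"twist":[0,0,9.7],"jaw":0.75},{"linear":[0.0129,0.0274,0.0115],"twist":[0,0,9.7],"jaw":0.75},{"linear":[0.0129,0.0274,0.0115],"twist":[0,0,9.7],"jaw":0.75},{"linear":[0.0129,0.0274,0.0115],"twist":[0,0,9.7],"jaw":0.75}])

```text
t: 14.7
ee_pos: [525.8, -99.4, 248.6]
tcp_rot: [-2.301, -2.138, 0.0]
force: [0.6, 0.2, -0.2]
opening: 65.4
grasp_force: 0.0
```

>>> servo_tool(steps=[{"linear":[0,0,0],"twist":[0,0,0],"jaw":0.75}])

```text
t: 14.82
ee_pos: [526.6, -99.1, 249.1]
tcp_rot: [2.303, 2.134, 0.002]
force: [0.1, -0.3, 0.4]
opening: 65.7
grasp_force: 0.0
```

```bash
python3 - <<'E'
from h import *
pose();p,d,c=grab('wrist');save('w4.png',p)
v,u=np.mgrid[0:275,0:640];P=world(c,d,u,v).reshape(275,640,3); h=cv2.cvtColor(p,cv2.COLOR_RGB2HSV)[:275]
m=(abs(P[...,2]-57)<5).astype(np.uint8); m=cv2.morphologyEx(m,cv2.MORPH_OPEN,np.ones((5,5)))
n,l,st,_=cv2.connectedComponentsWithStats(m)
for i in range(1,n):
    if st[i,4]>300:
        Q=P[l==i]; r=cv2.minAreaRect(Q[:,:2].astype(np.float32)); print(st[i,:5],np.round(r[0],1),np.round(r[1],1),round(r[2],1),round(np.median(Q[:,2]),1))
E
```

```text
t 14.82 tcp [526.6 -99.1 249.1] closing deg -4.4 zaxis [ 0.002 -0.001 -1.   ] F [ 0.1 -0.3  0.4] open 65.7 g 0.0 q6 -0.32
[ 299    0   39   30 1160] [536.   59.3] [27.  39.3] 85.9 56.8
[ 466   27   88  122 9156] [736.2 -29.4] [121.   87.1] 89.7 55.0
[ 299   43   38   29 1071] [532.3  19.5] [27.7 39.4] 85.3 57.1
[299  85  37  27 991] [528.3 -21.6] [27.2 39.6] 85.6 57.1
[301 126  35  25 857] [526.  -64.6] [27.  38.7] 85.4 57.1
[301 162  35  25 836] [ 522.7 -106.2] [28.2 39.5] 85.8 57.1
```

View pics/w4.png

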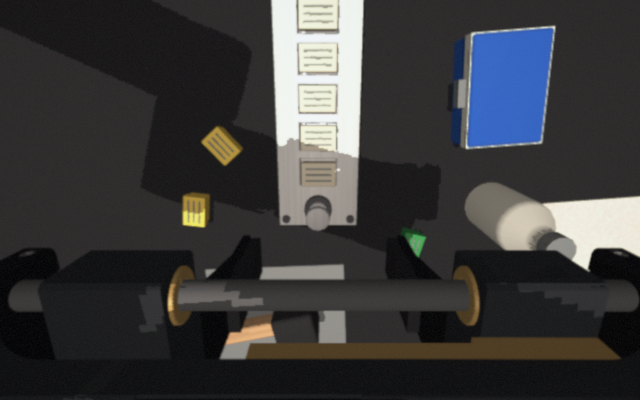

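The wrist view shows all five cream blocks standing in the mould at column ~318, rows 15, 58, 98, 137 and 173. The yellow and green look-alikes are clear to the sides. Picking the first block at (535.5,60).

>>> servo_tool(steps=[{"linear":[0.002,0.032,-0.02],"twist":[0,0,0],"jaw":0.75},{"linear":[0.002,0.032,-0.03],"twist":[0,0,0],"jaw":0.75},{"linear":[0.002,0.032,-0.03],"twist":[0,0,0],"jaw":0.75},{"linear":[0.002,0.032,-0.03],"twist":[0,0,0],"jaw":0.75},{"linear":[0.0015,0.032,-0.03],"twist":[0,0,0],"jaw":0.75},{"linear":[0,0,-0.03],"twist":[0,0,0],"jaw":0.75},{"linear":[0,0,-0.016],"twist":[0,0,0],"jaw":0.75},{"linear":[0,0,0],"twist":[0,0,0],"jaw":0.75}], force=25)

```text
t: 15.88
ee_pos: [534.2, 58.7, 61.3]
tcp_rot: [-2.308, -2.128, 0.003]
force: [0.1, 0.8, 0.8]
opening: 65.4
grasp_force: 0.0
```

```bash
python3 -c "from h import *; pose()"
```

```text
t 15.88 tcp [534.2  58.7  61.3] closing deg -4.6 zaxis [-0.003  0.    -1.   ] F [0.1 0.8 0.8] open 65.4 g 0.0 q6 -0.02
```

>>> servo_tool(steps=[{"linear":[0,0.001,-0.01],"twist":[0,0,0],"jaw":0.75},{"linear":[0,0,-0.008],"twist":[0,0,0],"jaw":0.75},{"linear":[0,0,0],"twist":[0,0,0],"jaw":0},{"linear":[0,0,0],"twist":[0,0,0],"jaw":0},{"linear":[0,0,0],"twist":[0,0,0],"jaw":0},{"linear":[0,0,0],"twist":[0,0,0],"jaw":0},{"linear":[0,0,0],"twist":[0,0,0],"jaw":0},{"linear":[0,0,0],"twist":[0,0,0],"jaw":0}], force=25)

```text
t: 16.88
ee_pos: [535.2, 60.6, 44.5]
tcp_rot: [2.307, 2.132, 0.0]
force: [-0.3, 0.3, -0.2]
opening: 13.4
grasp_force: 0.0
```

>>> servo_tool(steps=[{"linear":[0,0,0.01],"twist":[0,0,0],"jaw":0},{"linear":[0,0,0.02],"twist":[0,0,0],"jaw":0},{"linear":[0,0,0.03],"twist":[0,0,0],"jaw":0},{"linear":[0,0,0.02],"twist":[0,0,0],"jaw":0},{"linear":[0,0,0],"twist":[0,0,0],"jaw":0}])

```text
t: 17.5
ee_pos: [536.6, 60.5, 126.5]
tcp_rot: [2.305, 2.13, 0.005]
force: [0.3, -0.6, -0.5]
opening: 0.5
grasp_force: 0.0
```

```bash
python3 -c "
from h import *
pose(); heights(); p,d,c=grab('wrist'); save('w5.png',p)"
```

```text
t 17.5 tcp [536.6  60.5 126.5] closing deg -4.5 zaxis [ 0.005 -0.    -1.   ] F [ 0.3 -0.6 -0.5] open 0.5 g 0.0 q6 -0.02
-130 (np.int64(387), np.int64(216)) [ 514.6 -152.3   81.3]
-84 (np.int64(365), np.int64(216)) [ 517.7 -105.6   56.9]
-42 (np.int64(347), np.int64(215)) [520.  -64.8  56.5]
0 (np.int64(328), np.int64(213)) [524.3 -22.   56.4]
42 (np.int64(310), np.int64(212)) [468.5  10.6 483.8]
84 (np.int64(292), np.int64(210)) [493.5  44.1 325.9]
130 (np.int64(270), np.int64(207)) [498.3  82.2 325.9]
```

View pics/w5.png

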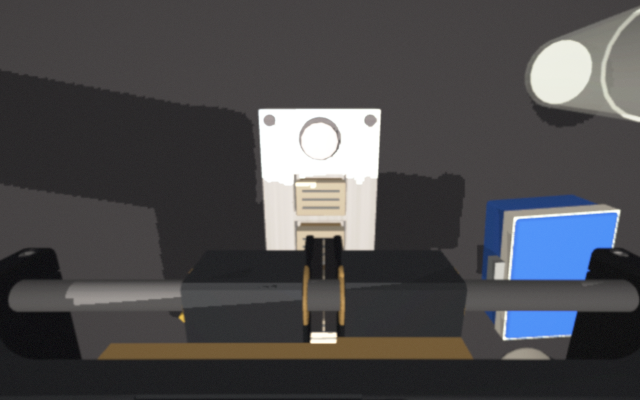

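The fingers closed fully (0.5 mm) without a block. The view still shows blocks at (320,195) and (320,238). I'll measure where they are.

```bash
cat >> h.py <<'E'
def blocks(z0=57,tol=5,lo=300,win=None):
    """block tops near height z0 in the wrist view"""
    p,d,c=grab('wrist'); v,u=np.mgrid[0:275,0:640];P=world(c,d,u,v).reshape(275,640,3)
    m=((abs(P[...,2]-z0)<tol)&(d[:275]>0)).astype(np.uint8); m=cv2.morphologyEx(m,cv2.MORPH_OPEN,np.ones((5,5)))
    n,l,st,_=cv2.connectedComponentsWithStats(m)
    for i in range(1,n):
        if st[i,4]>lo:
            Q=P[l==i]; r=cv2.minAreaRect(Q[:,:2].astype(np.float32)); print('px',st[i,:4],np.round(r[0],1),np.round(r[1],1),round(r[2],1),'z',round(np.median(Q[:,2]),1))
    return p,d,c
E
python3 -c "
from h import *
pose(); blocks(57); p,d,c=blocks(46,6)
for v in (140,160,190,195,205,215,222,232,240): print(v,np.round(world(c,d,[320,285],[v,v]),1))"
```

```text
t 17.6 tcp [534.8  60.6 124.4] closing deg -4.5 zaxis [-0. -0. -1.] F [-1.5 -0.6 -0.4] open 0.5 g 0.0 q6 -0.02
px [562  41  18  64] [721.8 139.8] [10.1 43.7] 5.6 z 56.9
px [297 181  50  35] [535.8  60.9] [28.1 39.7] 85.5 z 57.1
px [510 211 111  64] [735.8   3.3] [56.5 86.7] 89.5 z 55.1
px [618  25  22  78] [771.5 143.6] [17.2 52.5] 3.5 z 44.5
px [555  43  17  56] [722.  142.6] [ 8.6 39.2] 0.5 z 46.1
px [495 245  17  30] [689.1 -10.1] [31.6  9.9] 89.0 z 45.3
140 [[538.1 108.4  64. ]
 [509.2 107.7  38.8]]
160 [[536.5  90.9  48.5]
 [507.6  91.7  40.4]]
190 [[534.8  69.   58.7]
 [504.7  66.3  40. ]]
195 [[534.4  64.4  56.8]
 [504.3  62.   40.4]]
205 [[533.7  56.   56.9]
 [503.2  52.9  39.4]]
215 [[533.   47.3  56.1]
 [502.2  43.9  39.6]]
222 [[530.8  25.7  14.2]
 [501.7  37.9  40.7]]
232 [[531.8  32.4  55.7]
 [500.7  28.8  41. ]]
240 [[535.8  69.5 158.2]
 [499.8  21.3  41. ]]
```

```bash
python3 -c "
from h import *
s=pose(); p,d,c=grab('wrist'); print(np.round(c['T'],2).tolist())
for u in (312,316,335): print(u,[(v,np.round(world(c,d,[u],[v])[0],0).tolist()) for v in range(234,345,8)])"
```

```text
t 17.7 tcp [534.3  60.6 123.6] closing deg -4.5 zaxis [-0.002  0.    -1.   ] F [ 0.2 -0.6 -0.1] open 0.2 g 0.0 q6 -0.02
[[1.0, -0.08, -0.02, 542.98], [-0.08, -0.96, -0.29, 137.88], [-0.0, 0.29, -0.96, 315.85], [0.0, 0.0, 0.0, 1.0]]
312 [(234, [525.0, 32.0, 57.0]), (242, [532.0, 71.0, 163.0]), (250, [532.0, 71.0, 172.0]), (258, [532.0, 69.0, 177.0]), (266, [532.0, 69.0, 184.0]), (274, [533.0, 70.0, 192.0]), (282, [536.0, 93.0, 238.0]), (290, [536.0, 91.0, 240.0]), (298, [536.0, 90.0, 241.0]), (306, [536.0, 87.0, 241.0]), (314, [532.0, 59.0, 204.0]), (322, [532.0, 55.0, 203.0]), (330, [532.0, 52.0, 204.0]), (338, [516.0, -68.0, 58.0])]
316 [(234, [528.0, 32.0, 58.0]), (242, [534.0, 69.0, 160.0]), (250, [534.0, 69.0, 169.0]), (258, [534.0, 70.0, 179.0]), (266, [534.0, 69.0, 185.0]), (274, [534.0, 70.0, 192.0]), (282, [537.0, 93.0, 238.0]), (290, [537.0, 92.0, 240.0]), (298, [537.0, 90.0, 241.0]), (306, [537.0, 88.0, 241.0]), (314, [534.0, 58.0, 203.0]), (322, [533.0, 55.0, 203.0]), (330, [533.0, 52.0, 204.0]), (338, [520.0, -70.0, 57.0])]
335 [(234, [544.0, 30.0, 56.0]), (242, [543.0, 70.0, 163.0]), (250, [543.0, 70.0, 172.0]), (258, [543.0, 69.0, 178.0]), (266, [542.0, 68.0, 183.0]), (274, [542.0, 69.0, 192.0]), (282, [542.0, 92.0, 238.0]), (290, [542.0, 91.0, 240.0]), (298, [542.0, 89.0, 241.0]), (306, [542.0, 87.0, 241.0]), (314, [541.0, 58.0, 204.0]), (322, [541.0, 54.0, 203.0]), (330, [541.0, 51.0, 203.0]), (338, [537.0, -71.0, 57.0])]
```

The wrist depth shows finger surfaces only down to z≈156 while the TCP reads 124. I'll check where the fingertips really end with the side camera.

```bash
python3 -c "
from h import *
s=pose()
for n in('side','top'):
    p,d,c=grab(n); v,u=np.mgrid[0:400,0:640]; P=world(c,d,u,v); e=s['ee_pos']
    m=(np.hypot(P[:,0]-e[0],P[:,1]-e[1])<40)&(P[:,2]>75)&(d.ravel()>0)
    print(n,m.sum(),np.round(np.percentile(P[m,2],[0,1,5,25]),0) if m.sum() else '')
    i=np.where(m)[0]; i=i[np.argsort(P[i,2])][:8]; print(np.round(P[i]).tolist(), [(int(j%640),int(j//640)) for j in i])
    if n=='side': save('s5.png',cv2.resize(p[90:290,220:440],None,fx=2.7,fy=2.7,interpolation=cv2.INTER_CUBIC))
"
```

```text
t 17.75 tcp [534.3  60.6 123.5] closing deg -4.5 zaxis [-0.002  0.    -1.   ] F [-0.  -0.   0.3] open 0.5 g 0.0 q6 -0.02
side 1671 [153. 161. 192. 269.]
[[527.0, 71.0, 153.0], [536.0, 49.0, 154.0], [539.0, 48.0, 154.0], [533.0, 48.0, 154.0], [542.0, 47.0, 154.0], [530.0, 48.0, 155.0], [527.0, 47.0, 155.0], [530.0, 48.0, 158.0]] [(314, 168), (318, 172), (319, 172), (317, 172), (320, 172), (316, 172), (315, 172), (316, 171)]
top 2726 [306. 320. 332. 481.]
[[498.0, 52.0, 306.0], [500.0, 66.0, 307.0], [498.0, 54.0, 308.0], [499.0, 68.0, 308.0], [498.0, 57.0, 308.0], [497.0, 64.0, 308.0], [497.0, 61.0, 309.0], [497.0, 50.0, 309.0]] [(288, 209), (280, 208), (287, 209), (279, 208), (285, 209), (281, 209), (283, 209), (289, 209)]
```

View pics/s5.png

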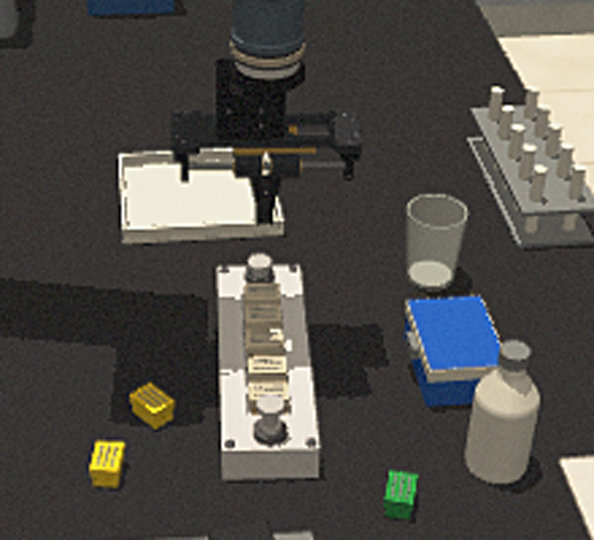

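The side crop shows the shut fingertips at about (265,222), roughly 30 mm above the block tops with the TCP reading 124. The true fingertip is therefore about 30 mm higher than reported. I'll check the gripper body's underside before going lower.

```bash
python3 -c "
from h import *
s=pose()
p,d,c=grab('side'); v,u=np.mgrid[0:400,0:640]; P=world(c,d,u,v); e=s['ee_pos']
for lo in range(-110,111,20):
    m=(abs(P[:,0]-e[0]-lo)<10)&(abs(P[:,1]-e[1])<60)&(P[:,2]>100)&(d.ravel()>0)
    print(lo,np.round(np.percentile(P[m,2],[0,2,10]),0) if m.sum()>5 else '')
p,d,c=grab('wrist'); P=world(c,d,*np.meshgrid(range(640),range(400))); m=(P[:,2]>100)&(d.ravel()>0); print(np.round(np.percentile(P[m,2],[0,.2,1,5,20]),0))
"
```

```text
t 17.85 tcp [534.5  60.6 123.5] closing deg -4.5 zaxis [-0.002  0.    -1.   ] F [-0.7 -0.3  0.5] open 0.5 g 0.0 q6 -0.02
-110 [486. 494. 507.]
-90 [225. 237. 263.]
-70 [235. 238. 263.]
-50 [234. 237. 264.]
-30 [226. 236. 264.]
-10 [151. 171. 236.]
10 [152. 170. 209.]
30 [227. 231. 245.]
50 [232. 233. 237.]
70 [222. 225. 236.]
90 [221. 225. 236.]
110 
[153. 159. 178. 228. 239.]
```

The body underside is at about 223, which is tip + 70, so the reported z reads 30 mm low throughout. I'll use true z = reading + 30. Going down to reading 14 (true 44) with the fingers open.

>>> servo_tool(steps=[{"linear":[0,0,0],"twist":[0,0,0],"jaw":0.75},{"linear":[0,0,0],"twist":[0,0,0],"jaw":0.75},{"linear":[0,0,0],"twist":[0,0,0],"jaw":0.75},{"linear":[0,0,-0.02],"twist":[0,0,0],"jaw":0.75},{"linear":[0,0,-0.02],"twist":[0,0,0],"jaw":0.75},{"linear":[0,0,-0.01],"twist":[0,0,0],"jaw":0.75},{"linear":[0,0,-0.01],"twist":[0,0,0],"jaw":0.75},{"linear":[0,0,0],"twist":[0,0,0],"jaw":0.75}])

```text
t: 18.95
ee_pos: [534.8, 60.6, 64.0]
tcp_rot: [-2.307, -2.132, 0.001]
force: [0.0, 0.6, 0.1]
opening: 63.8
grasp_force: 0.0
```

>>> servo_tool(steps=[{"linear":[0,0,-0.015],"twist":[0,0,0],"jaw":0.75},{"linear":[0,0,-0.015],"twist":[0,0,0],"jaw":0.75},{"linear":[0,0,0],"twist":[0,0,0],"jaw":0.75}])

```text
t: 19.32
ee_pos: [533.8, 60.6, 32.9]
tcp_rot: [-2.305, -2.13, 0.004]
force: [-0.3, 1.2, 0.0]
opening: 65.2
grasp_force: 0.0
```

```bash
cat >> h.py <<'E'
def tip():
    """lowest finger z seen by the wrist camera (fingers' front face, rows 225..270)"""
    s=pose(); p,d,c=grab('wrist'); u,v=np.meshgrid(range(640),range(200,300)); P=world(c,d,u,v); e=s['ee_pos']
    m=(abs(P[:,0]-e[0])<62)&(P[:,1]>e[1]+4)&(P[:,1]<e[1]+14)&(d[v,u].ravel()>0); print('tips',np.round(np.percentile(P[m,2],[0,1,3,50]),0))
E
python3 -c "
from h import *
tip()"
```

```text
t 19.32 tcp [533.8  60.6  32.9] closing deg -4.5 zaxis [-0.003  0.    -1.   ] F [-0.3  1.2  0. ] open 65.2 g 0.0 q6 -0.02
tips [-2.  0. 14. 57.]
```

>>> servo_tool(steps=[{"linear":[0,0,-0.01],"twist":[0,0,0],"jaw":0.75},{"linear":[0,0,-0.008],"twist":[0,0,0],"jaw":0.75},{"linear":[0,0,0],"twist":[0,0,0],"jaw":0},{"linear":[0,0,0],"twist":[0,0,0],"jaw":0},{"linear":[0,0,0],"twist":[0,0,0],"jaw":0},{"linear":[0,0,0],"twist":[0,0,0],"jaw":0},{"linear":[0,0,0],"twist":[0,0,0],"jaw":0}])

```text
t: 20.25
ee_pos: [535.3, 60.6, 16.7]
tcp_rot: [2.307, 2.132, 0.0]
force: [-0.2, -0.2, 0.9]
opening: 39.7
grasp_force: 25.0
```

Gripped at 39.7 mm. Lifting and carrying it to the tray's far slot (437,386).

>>> servo_tool(steps=[{"linear":[0,0,0.01],"twist":[0,0,0],"jaw":0},{"linear":[0,0,0.025],"twist":[0,0,0],"jaw":0},{"linear":[0,0,0.03],"twist":[0,0,0],"jaw":0},{"linear":[0,0,0.015],"twist":[0,0,0],"jaw":0},{"linear":[-0.01,0.03,0],"twist":[0,0,0],"jaw":0},{"linear":[-0.012,0.04,0],"twist":[0,0,0],"jaw":0},{"linear":[-0.012,0.04,0],"twist":[0,0,0],"jaw":0},{"linear":[-0.012,0.04,0],"twist":[0,0,0],"jaw":0}])

```text
t: 21.25
ee_pos: [488.5, 211.6, 96.5]
tcp_rot: [-2.308, -2.132, 0.0]
force: [0.1, 0.6, -0.2]
opening: 39.6
grasp_force: 25.0
```

>>> servo_tool(steps=[{"linear":[-0.012,0.04,0],"twist":[0,0,0],"jaw":0},{"linear":[-0.012,0.04,0],"twist":[0,0,0],"jaw":0},{"linear":[-0.012,0.04,0],"twist":[0,0,0],"jaw":0},{"linear":[-0.012,0.04,0],"twist":[0,0,0],"jaw":0},{"linear":[-0.004,0.015,0],"twist":[0,0,0],"jaw":0},{"linear":[0,0,0],"twist":[0,0,0],"jaw":0},{"linear":[0,0,-0.03],"twist":[0,0,0],"jaw":0},{"linear":[0,0,-0.03],"twist":[0,0,0],"jaw":0}])

```text
t: 22.25
ee_pos: [438.1, 384.1, 36.2]
tcp_rot: [2.308, 2.13, 0.001]
force: [0.3, 0.4, -0.9]
opening: 39.2
grasp_force: 25.0
```

>>> servo_tool(steps=[{"linear":[0,0,0],"twist":[0,0,0],"jaw":0}])

```text
t: 22.38
ee_pos: [435.8, 382.8, 34.5]
tcp_rot: [-2.308, -2.129, 0.01]
force: [0.1, 0.1, -0.4]
opening: 39.5
grasp_force: 25.0
```

```bash
python3 -c "
from h import *
pose(); p,d,c=grab('wrist'); save('w6.png',p)"
```

```text
t 22.38 tcp [435.8 382.8  34.5] closing deg -4.6 zaxis [-0.005 -0.004 -1.   ] F [ 0.1  0.1 -0.4] open 39.5 g 25.0 q6 0.61
```

View pics/w6.png

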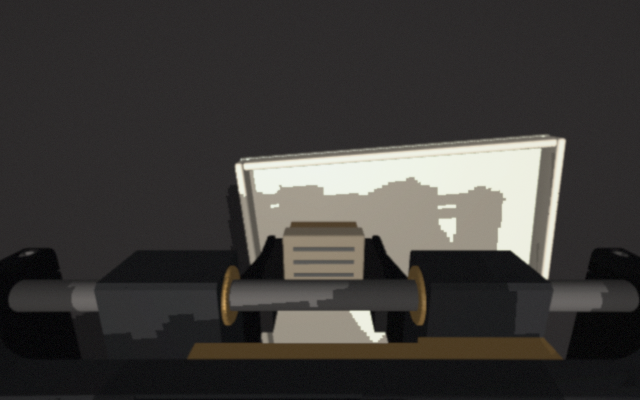

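The wrist view shows the block held at (323,250) inside the tray, clear of the walls. Lowering and releasing.

>>> servo_tool(steps=[{"linear":[0,0,-0.02],"twist":[0,0,0],"jaw":0},{"linear":[0,0,-0.014],"twist":[0,0,0],"jaw":0},{"linear":[0,0,-0.008],"twist":[0,0,0],"jaw":0},{"linear":[0,0,-0.002],"twist":[0,0,0],"jaw":0},{"linear":[0,0,0],"twist":[0,0,0],"jaw":0.6},{"linear":[0,0,0],"twist":[0,0,0],"jaw":0.6},{"linear":[0,0,0],"twist":[0,0,0],"jaw":0.6}])

```text
t: 23.3
ee_pos: [437.4, 385.8, -7.1]
tcp_rot: [2.307, 2.132, 0.001]
force: [0.2, -0.1, -0.2]
opening: 51.4
grasp_force: 0.0
```

>>> servo_tool(steps=[{"linear":[0,0,0.03],"twist":[0,0,0],"jaw":0.6},{"linear":[0,0,0.04],"twist":[0,0,0],"jaw":0.6},{"linear":[0,0,0.04],"twist":[0,0,0],"jaw":0.75},{"linear":[0.011,-0.04,0],"twist":[0,0,0],"jaw":0.75},{"linear":[0.011,-0.05,0],"twist":[0,0,0],"jaw":0.75},{"linear":[0.011,-0.05,0],"twist":[0,0,0],"jaw":0.75},{"linear":[0.011,-0.05,0],"twist":[0,0,0],"jaw":0.75},{"linear":[0,0,0],"twist":[0,0,0],"jaw":0.75}])

```text
t: 24.3
ee_pos: [482.2, 192.6, 102.8]
tcp_rot: [2.312, 2.126, 0.0]
force: [-0.5, 0.7, -1.3]
opening: 65.4
grasp_force: 0.0
```

```bash
python3 -c "
from h import *
pose(); blocks(30,4)"
```

```text
t 24.3 tcp [482.2 192.6 102.8] closing deg -4.8 zaxis [ 0.001 -0.    -1.   ] F [-0.5  0.7 -1.3] open 65.4 g 0.0 q6 0.25
```

>>> servo_tool(steps=[{"linear":[0.012,-0.04,0],"twist":[0,0,0],"jaw":0.75},{"linear":[0.013,-0.045,0],"twist":[0,0,0],"jaw":0.75},{"linear":[0.013,-0.045,0],"twist":[0,0,0],"jaw":0.75},{"linear":[0.012,-0.045,0],"twist":[0,0,0],"jaw":0.75},{"linear":[0,0,-0.02],"twist":[0,0,0],"jaw":0.75},{"linear":[0,0,-0.02],"twist":[0,0,0],"jaw":0.75},{"linear":[0,0,0],"twist":[0,0,0],"jaw":0.75}])

```text
t: 25.22
ee_pos: [529.9, 22.0, 61.3]
tcp_rot: [-2.304, -2.132, 0.003]
force: [0.4, -0.1, -0.0]
opening: 65.3
grasp_force: 0.0
```

```bash
python3 -c "
from h import *
pose()"
```

```text
t 25.23 tcp [529.9  22.   61.3] closing deg -4.4 zaxis [-0.003  0.001 -1.   ] F [ 0.4 -0.1 -0. ] open 65.3 g 0.0 q6 -0.09
```

Down to 16, close and lift.

>>> servo_tool(steps=[{"linear":[0.002,-0.002,-0.02],"twist":[0,0,0],"jaw":0.75},{"linear":[0,0,-0.015],"twist":[0,0,0],"jaw":0.75},{"linear":[0,0,-0.01],"twist":[0,0,0],"jaw":0.75},{"linear":[0,0,0],"twist":[0,0,0],"jaw":0},{"linear":[0,0,0],"twist":[0,0,0],"jaw":0},{"linear":[0,0,0],"twist":[0,0,0],"jaw":0},{"linear":[0,0,0],"twist":[0,0,0],"jaw":0},{"linear":[0,0,0],"twist":[0,0,0],"jaw":0}], force=25)

```text
t: 26.22
ee_pos: [533.2, 18.5, 17.9]
tcp_rot: [2.307, 2.132, 0.0]
force: [-1.3, -0.6, 2.8]
opening: 39.6
grasp_force: 25.0
```

>>> servo_tool(steps=[{"linear":[0,0,0.01],"twist":[0,0,0],"jaw":0},{"linear":[0,0,0.025],"twist":[0,0,0],"jaw":0},{"linear":[0,0,0.03],"twist":[0,0,0],"jaw":0},{"linear":[0,0,0.015],"twist":[0,0,0],"jaw":0},{"linear":[0,0,0],"twist":[0,0,0],"jaw":0}])

```text
t: 26.85
ee_pos: [534.1, 18.4, 98.6]
tcp_rot: [2.306, 2.131, 0.003]
force: [-0.3, 0.6, -0.9]
opening: 39.5
grasp_force: 25.0
```

>>> servo_tool(steps=[{"linear":[0,0.03,0],"twist":[0,0,0],"jaw":0},{"linear":[0,0.045,0],"twist":[0,0,0],"jaw":0},{"linear":[-0.001,0.05,0],"twist":[0,0,0],"jaw":0},{"linear":[-0.001,0.05,0],"twist":[0,0,0],"jaw":0},{"linear":[-0.001,0.05,0],"twist":[0,0,0],"jaw":0},{"linear":[-0.001,0.05,0],"twist":[0,0,0],"jaw":0},{"linear":[-0.001,0.05,0],"twist":[0,0,0],"jaw":0},{"linear":[0,0.042,0],"twist":[0,0,0],"jaw":0}])

```text
t: 27.85
ee_pos: [526.9, 387.1, 95.6]
tcp_rot: [-2.306, -2.133, 0.004]
force: [0.9, -0.1, -0.5]
opening: 39.9
grasp_force: 25.0
```

>>> servo_tool(steps=[{"linear":[0,0,0],"twist":[0,0,0],"jaw":0},{"linear":[0,0,-0.03],"twist":[0,0,0],"jaw":0},{"linear":[0,0,-0.03],"twist":[0,0,0],"jaw":0},{"linear":[0,0,-0.02],"twist":[0,0,0],"jaw":0},{"linear":[0,0,0],"twist":[0,0,0],"jaw":0}])

```text
t: 28.48
ee_pos: [526.6, 383.9, 15.1]
tcp_rot: [-2.307, -2.13, 0.008]
force: [-0.4, 0.8, -0.6]
opening: 39.4
grasp_force: 25.0
```

>>> servo_tool(steps=[{"linear":[0,0,-0.012],"twist":[0,0,0],"jaw":0},{"linear":[0,0,-0.009],"twist":[0,0,0],"jaw":0},{"linear":[0,0,-0.002],"twist":[0,0,0],"jaw":0},{"linear":[0,0,0],"twist":[0,0,0],"jaw":0.6},{"linear":[0,0,0],"twist":[0,0,0],"jaw":0.6},{"linear":[0,0,0],"twist":[0,0,0],"jaw":0.6},{"linear":[0,0,0.03],"twist":[0,0,0],"jaw":0.6},{"linear":[0,0,0.04],"twist":[0,0,0],"jaw":0.6}])

```text
t: 29.48
ee_pos: [527.2, 385.1, 64.2]
tcp_rot: [-2.307, -2.131, 0.004]
force: [0.2, -0.5, 0.7]
opening: 52.5
grasp_force: 0.0
```

>>> servo_tool(steps=[{"linear":[0,-0.01,0.04],"twist":[0,0,0],"jaw":0.75},{"linear":[0,-0.05,0],"twist":[0,0,0],"jaw":0.75},{"linear":[0,-0.055,0],"twist":[0,0,0],"jaw":0.75},{"linear":[0,-0.055,0],"twist":[0,0,0],"jaw":0.75},{"linear":[0,-0.055,0],"twist":[0,0,0],"jaw":0.75},{"linear":[0,-0.055,0],"twist":[0,0,0],"jaw":0.75},{"linear":[0,-0.055,0],"twist":[0,0,0],"jaw":0.75},{"linear":[0,-0.055,0],"twist":[0,0,0],"jaw":0.75}])

```text
t: 30.48
ee_pos: [528.4, -6.3, 104.9]
tcp_rot: [2.306, 2.132, 0.001]
force: [1.2, -0.6, 0.4]
opening: 65.6
grasp_force: 0.0
```

>>> servo_tool(steps=[{"linear":[0,-0.019,-0.02],"twist":[0,0,0],"jaw":0.75},{"linear":[0,0,-0.02],"twist":[0,0,0],"jaw":0.75},{"linear":[0,0,0],"twist":[0,0,0],"jaw":0.75},{"linear":[0,0,0],"twist":[0,0,0],"jaw":0.75}])

```text
t: 30.98
ee_pos: [528.6, -23.3, 65.0]
tcp_rot: [2.306, 2.132, 0.001]
force: [0.5, -0.5, -0.1]
opening: 65.2
grasp_force: 0.0
```

```bash
python3 -c "
from h import *
pose(); p,d,c=grab('top'); u,v=np.meshgrid(range(640),range(400)); P=world(c,d,u,v).reshape(400,640,3)
m=((P[...,2]>22)&(P[...,2]<40)&(abs(P[...,0]-482)<88)&(abs(P[...,1]-334)<78)).astype(np.uint8)
n,l,st,_=cv2.connectedComponentsWithStats(m); print([(np.round(P[l==i].mean(0),1).tolist(),int(st[i,4])) for i in range(1,n) if st[i,4]>30])"
```

```text
t 30.98 tcp [528.6 -23.3  65. ] closing deg -4.5 zaxis [ 0.001 -0.    -1.   ] F [ 0.5 -0.5 -0.1] open 65.2 g 0.0 q6 -0.18
[([535.1, 383.8, 28.5], 121)]
```

Only one block registers in the tray from above, so I'll check from the side.

```bash
python3 -c "
from h import *
p,d,c=grab('side'); u,v=np.meshgrid(range(640),range(400)); P=world(c,d,u,v).reshape(400,640,3)
m=((P[...,2]>23)&(P[...,2]<40)&(abs(P[...,0]-482)<88)&(abs(P[...,1]-334)<78)).astype(np.uint8)
n,l,st,_=cv2.connectedComponentsWithStats(m); print([(np.round(P[l==i].mean(0),1).tolist(),st[i].tolist()) for i in range(1,n) if st[i,4]>10])
a=p[130:200,240:350]; q=grab('top')[0][170:290,110:230]
save('tr.png',np.hstack([cv2.resize(a,(480,305)),cv2.resize(q,(305,305))]))"
```

```text
[([438.3, 381.8, 27.2], [273, 148, 12, 6, 59])]
```

View pics/tr.png

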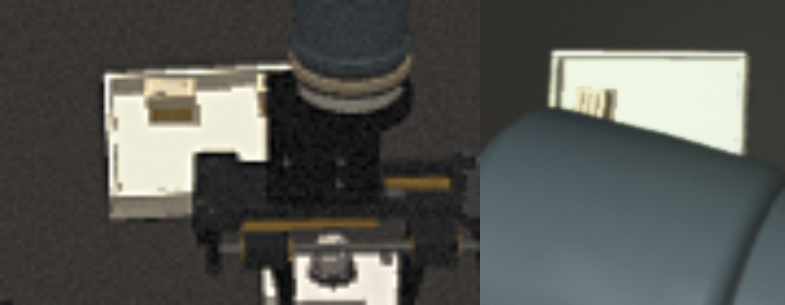

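Both placed blocks are in the tray, upright on the floor: the first at (172,100) in the side crop, the second at (593,103) in the top crop. The rest was hidden by the arm. Now the third block.

>>> servo_tool(steps=[{"linear":[0,0,-0.02],"twist":[0,0,0],"jaw":0.75},{"linear":[0,0,-0.018],"twist":[0,0,0],"jaw":0.75},{"linear":[0,0,-0.01],"twist":[0,0,0],"jaw":0.75},{"linear":[0,0,0],"twist":[0,0,0],"jaw":0},{"linear":[0,0,0],"twist":[0,0,0],"jaw":0},{"linear":[0,0,0],"twist":[0,0,0],"jaw":0},{"linear":[0,0,0],"twist":[0,0,0],"jaw":0},{"linear":[0,0,0],"twist":[0,0,0],"jaw":0}], force=25)

```text
t: 32.12
ee_pos: [528.4, -23.5, 17.0]
tcp_rot: [2.307, 2.132, 0.001]
force: [-1.1, 0.2, 4.0]
opening: 39.7
grasp_force: 25.0
```

>>> servo_tool(steps=[{"linear":[0,0,0.01],"twist":[0,0,0],"jaw":0},{"linear":[0,0,0.025],"twist":[0,0,0],"jaw":0},{"linear":[0,0,0.03],"twist":[0,0,0],"jaw":0},{"linear":[0,0,0.015],"twist":[0,0,0],"jaw":0},{"linear":[0,0,0],"twist":[0,0,0],"jaw":0}])

```text
t: 32.75
ee_pos: [529.0, -23.6, 97.5]
tcp_rot: [2.306, 2.131, 0.002]
force: [0.3, 0.2, -1.1]
opening: 39.1
grasp_force: 25.0
```

>>> servo_tool(steps=[{"linear":[-0.008,0.027,0],"twist":[0,0,0],"jaw":0},{"linear":[-0.012,0.045,0],"twist":[0,0,0],"jaw":0},{"linear":[-0.012,0.045,0],"twist":[0,0,0],"jaw":0},{"linear":[-0.012,0.05,0],"twist":[0,0,0],"jaw":0},{"linear":[-0.012,0.05,0],"twist":[0,0,0],"jaw":0},{"linear":[-0.012,0.05,0],"twist":[0,0,0],"jaw":0},{"linear":[-0.012,0.05,0],"twist":[0,0,0],"jaw":0},{"linear":[-0.012,0.04,0],"twist":[0,0,0],"jaw":0}])

```text
t: 33.75
ee_pos: [434.8, 335.1, 95.1]
tcp_rot: [-2.306, -2.133, 0.003]
force: [0.9, -0.2, -1.2]
opening: 40.1
grasp_force: 25.0
```

>>> servo_tool(steps=[{"linear":[0,0,0],"twist":[0,0,0],"jaw":0},{"linear":[0,0,-0.03],"twist":[0,0,0],"jaw":0},{"linear":[0,0,-0.03],"twist":[0,0,0],"jaw":0},{"linear":[0,0,-0.02],"twist":[0,0,0],"jaw":0},{"linear":[0,0,0],"twist":[0,0,0],"jaw":0}])

```text
t: 34.38
ee_pos: [434.6, 331.5, 14.3]
tcp_rot: [-2.308, -2.13, 0.009]
force: [0.6, 0.2, 0.6]
opening: 39.8
grasp_force: 25.0
```

>>> servo_tool(steps=[{"linear":[0,0,-0.012],"twist":[0,0,0],"jaw":0},{"linear":[0,0,-0.009],"twist":[0,0,0],"jaw":0},{"linear":[0,0,-0.002],"twist":[0,0,0],"jaw":0},{"linear":[0,0,0],"twist":[0,0,0],"jaw":0.6},{"linear":[0,0,0],"twist":[0,0,0],"jaw":0.6},{"linear":[0,0,0],"twist":[0,0,0],"jaw":0.6},{"linear":[0,0,0.03],"twist":[0,0,0],"jaw":0.6},{"linear":[0,0,0.04],"twist":[0,0,0],"jaw":0.6}])

```text
t: 35.38
ee_pos: [435.3, 333.1, 63.5]
tcp_rot: [-2.307, -2.132, 0.004]
force: [1.0, 0.3, -0.3]
opening: 52.1
grasp_force: 0.0
```

>>> servo_tool(steps=[{"linear":[0,0,0.04],"twist":[0,0,0],"jaw":0.75},{"linear":[0.01,-0.048,0],"twist":[0,0,0],"jaw":0.75},{"linear":[0.013,-0.055,0],"twist":[0,0,0],"jaw":0.75},{"linear":[0.013,-0.055,0],"twist":[0,0,0],"jaw":0.75},{"linear":[0.013,-0.055,0],"twist":[0,0,0],"jaw":0.75},{"linear":[0.013,-0.055,0],"twist":[0,0,0],"jaw":0.75},{"linear":[0.013,-0.055,0],"twist":[0,0,0],"jaw":0.75},{"linear":[0.013,-0.055,0],"twist":[0,0,0],"jaw":0.75}])

```text
t: 36.38
ee_pos: [524.5, -46.3, 103.8]
tcp_rot: [2.307, 2.132, 0.001]
force: [-0.1, 0.2, 0.9]
opening: 65.7
grasp_force: 0.0
```

>>> servo_tool(steps=[{"linear":[0.001,-0.02,-0.02],"twist":[0,0,0],"jaw":0.75},{"linear":[0,0,-0.02],"twist":[0,0,0],"jaw":0.75},{"linear":[0,0,0],"twist":[0,0,0],"jaw":0.75},{"linear":[0,0,0],"twist":[0,0,0],"jaw":0.75}])

```text
t: 36.88
ee_pos: [525.4, -64.2, 64.0]
tcp_rot: [2.306, 2.132, 0.001]
force: [1.3, -0.0, 0.4]
opening: 65.5
grasp_force: 0.0
```

Fourth block: grip, lift, then to slot D (528,334).

>>> servo_tool(steps=[{"linear":[0,0,-0.02],"twist":[0,0,0],"jaw":0.75},{"linear":[0,0,-0.018],"twist":[0,0,0],"jaw":0.75},{"linear":[0,0,-0.01],"twist":[0,0,0],"jaw":0.75},{"linear":[0,0,0],"twist":[0,0,0],"jaw":0},{"linear":[0,0,0],"twist":[0,0,0],"jaw":0},{"linear":[0,0,0],"twist":[0,0,0],"jaw":0},{"linear":[0,0,0],"twist":[0,0,0],"jaw":0},{"linear":[0,0,0],"twist":[0,0,0],"jaw":0}], force=25)

```text
t: 37.88
ee_pos: [525.5, -64.6, 16.0]
tcp_rot: [2.307, 2.132, 0.001]
force: [-0.5, 0.8, 4.5]
opening: 39.9
grasp_force: 25.0
```

>>> servo_tool(steps=[{"linear":[0,0,0.01],"twist":[0,0,0],"jaw":0},{"linear":[0,0,0.025],"twist":[0,0,0],"jaw":0},{"linear":[0,0,0.03],"twist":[0,0,0],"jaw":0},{"linear":[0,0,0.015],"twist":[0,0,0],"jaw":0},{"linear":[0,0,0],"twist":[0,0,0],"jaw":0}])

```text
t: 38.5
ee_pos: [525.9, -64.7, 96.5]
tcp_rot: [2.306, 2.131, 0.002]
force: [-0.6, -0.3, -0.7]
opening: 39.8
grasp_force: 25.0
```

>>> servo_tool(steps=[{"linear":[0,0.035,0],"twist":[0,0,0],"jaw":0},{"linear":[0,0.05,0],"twist":[0,0,0],"jaw":0},{"linear":[0,0.05,0],"twist":[0,0,0],"jaw":0},{"linear":[0,0.053,0],"twist":[0,0,0],"jaw":0},{"linear":[0,0.053,0],"twist":[0,0,0],"jaw":0},{"linear":[0,0.053,0],"twist":[0,0,0],"jaw":0},{"linear":[0.001,0.053,0],"twist":[0,0,0],"jaw":0},{"linear":[0.001,0.05,0],"twist":[0,0,0],"jaw":0}])

```text
t: 39.5
ee_pos: [526.0, 334.0, 93.8]
tcp_rot: [-2.306, -2.132, 0.004]
force: [0.3, -0.3, -0.1]
opening: 39.5
grasp_force: 25.0
```

>>> servo_tool(steps=[{"linear":[0,0,0],"twist":[0,0,0],"jaw":0},{"linear":[0,0,-0.03],"twist":[0,0,0],"jaw":0},{"linear":[0,0,-0.03],"twist":[0,0,0],"jaw":0},{"linear":[0,0,-0.02],"twist":[0,0,0],"jaw":0},{"linear":[0,0,0],"twist":[0,0,0],"jaw":0}])

```text
t: 40.12
ee_pos: [525.5, 331.1, 13.2]
tcp_rot: [-2.307, -2.13, 0.008]
force: [-0.1, 0.2, -0.2]
opening: 40.1
grasp_force: 25.0
```

>>> servo_tool(steps=[{"linear":[0,0,-0.012],"twist":[0,0,0],"jaw":0},{"linear":[0,0,-0.009],"twist":[0,0,0],"jaw":0},{"linear":[0,0,-0.001],"twist":[0,0,0],"jaw":0},{"linear":[0,0,0],"twist":[0,0,0],"jaw":0.6},{"linear":[0,0,0],"twist":[0,0,0],"jaw":0.6},{"linear":[0,0,0],"twist":[0,0,0],"jaw":0.6},{"linear":[0,0,0.03],"twist":[0,0,0],"jaw":0.6},{"linear":[0,0,0.04],"twist":[0,0,0],"jaw":0.6}])

```text
t: 41.12
ee_pos: [526.2, 332.1, 63.3]
tcp_rot: [-2.307, -2.131, 0.004]
force: [0.4, -0.4, 0.5]
opening: 52.4
grasp_force: 0.0
```

>>> servo_tool(steps=[{"linear":[0,0,0.04],"twist":[0,0,0],"jaw":0.75},{"linear":[0,-0.05,0],"twist":[0,0,0],"jaw":0.75},{"linear":[0,-0.058,0],"twist":[0,0,0],"jaw":0.75},{"linear":[-0.001,-0.058,0],"twist":[0,0,0],"jaw":0.75},{"linear":[-0.001,-0.058,0],"twist":[0,0,0],"jaw":0.75},{"linear":[-0.001,-0.058,0],"twist":[0,0,0],"jaw":0.75},{"linear":[-0.001,-0.058,0],"twist":[0,0,0],"jaw":0.75},{"linear":[0,-0.058,0],"twist":[0,0,0],"jaw":0.75}])

```text
t: 42.12
ee_pos: [523.1, -67.3, 103.9]
tcp_rot: [2.307, 2.132, 0.001]
force: [1.1, 0.6, -0.6]
opening: 65.4
grasp_force: 0.0
```

>>> servo_tool(steps=[{"linear":[0,-0.041,0],"twist":[0,0,0],"jaw":0.75},{"linear":[0,0,-0.02],"twist":[0,0,0],"jaw":0.75},{"linear":[0,0,-0.02],"twist":[0,0,0],"jaw":0.75},{"linear":[0,0,0],"twist":[0,0,0],"jaw":0.75},{"linear":[0,0,0],"twist":[0,0,0],"jaw":0.75}])

```text
t: 42.75
ee_pos: [523.6, -106.5, 64.0]
tcp_rot: [2.306, 2.132, 0.001]
force: [-0.2, 0.5, -0.9]
opening: 65.3
grasp_force: 0.0
```

>>> servo_tool(steps=[{"linear":[-0.001,0,-0.02],"twist":[0,0,0],"jaw":0.75},{"linear":[0,0,-0.018],"twist":[0,0,0],"jaw":0.75},{"linear":[0,0,-0.01],"twist":[0,0,0],"jaw":0.75},{"linear":[0,0,0],"twist":[0,0,0],"jaw":0},{"linear":[0,0,0],"twist":[0,0,0],"jaw":0},{"linear":[0,0,0],"twist":[0,0,0],"jaw":0},{"linear":[0,0,0],"twist":[0,0,0],"jaw":0},{"linear":[0,0,0],"twist":[0,0,0],"jaw":0}], force=25)

```text
t: 43.75
ee_pos: [522.3, -106.6, 15.9]
tcp_rot: [2.307, 2.132, 0.0]
force: [-0.9, 0.6, 3.9]
opening: 39.7
grasp_force: 25.0
```

>>> servo_tool(steps=[{"linear":[0,0,0.01],"twist":[0,0,0],"jaw":0},{"linear":[0,0,0.025],"twist":[0,0,0],"jaw":0},{"linear":[0,0,0.03],"twist":[0,0,0],"jaw":0},{"linear":[0,0,0.015],"twist":[0,0,0],"jaw":0},{"linear":[0,0,0],"twist":[0,0,0],"jaw":0}])

```text
t: 44.38
ee_pos: [522.9, -106.8, 96.5]
tcp_rot: [2.305, 2.13, 0.002]
force: [0.2, 0.1, -0.8]
opening: 40.1
grasp_force: 25.0
```

>>> servo_tool(steps=[{"linear":[-0.006,0.032,0],"twist":[0,0,0],"jaw":0},{"linear":[-0.011,0.051,0],"twist":[0,0,0],"jaw":0},{"linear":[-0.011,0.051,0],"twist":[0,0,0],"jaw":0},{"linear":[-0.011,0.051,0],"twist":[0,0,0],"jaw":0},{"linear":[-0.012,0.051,0],"twist":[0,0,0],"jaw":0},{"linear":[-0.012,0.051,0],"twist":[0,0,0],"jaw":0},{"linear":[-0.012,0.051,0],"twist":[0,0,0],"jaw":0},{"linear":[-0.01,0.051,0],"twist":[0,0,0],"jaw":0}])

```text
t: 45.38
ee_pos: [435.7, 283.8, 94.2]
tcp_rot: [-2.307, -2.132, 0.004]
force: [-0.1, -0.0, -1.2]
opening: 39.7
grasp_force: 25.0
```

>>> servo_tool(steps=[{"linear":[0,0,0],"twist":[0,0,0],"jaw":0},{"linear":[0,0,-0.03],"twist":[0,0,0],"jaw":0},{"linear":[0,0,-0.03],"twist":[0,0,0],"jaw":0},{"linear":[0,0,-0.02],"twist":[0,0,0],"jaw":0},{"linear":[0,0,0],"twist":[0,0,0],"jaw":0}])

```text
t: 46.0
ee_pos: [435.5, 280.7, 13.4]
tcp_rot: [-2.307, -2.129, 0.008]
force: [0.0, -1.2, -0.1]
opening: 39.5
grasp_force: 25.0
```

>>> servo_tool(steps=[{"linear":[0,0,-0.012],"twist":[0,0,0],"jaw":0},{"linear":[0,0,-0.009],"twist":[0,0,0],"jaw":0},{"linear":[0,0,-0.001],"twist":[0,0,0],"jaw":0},{"linear":[0,0,0],"twist":[0,0,0],"jaw":0.6},{"linear":[0,0,0],"twist":[0,0,0],"jaw":0.6},{"linear":[0,0,0],"twist":[0,0,0],"jaw":0.6},{"linear":[0,0,0.03],"twist":[0,0,0],"jaw":0.6},{"linear":[0,0,0.04],"twist":[0,0,0],"jaw":0.6}])

```text
t: 47.0
ee_pos: [436.3, 282.2, 63.5]
tcp_rot: [-2.307, -2.131, 0.004]
force: [-0.2, 0.6, -0.6]
opening: 51.9
grasp_force: 0.0
```

>>> servo_tool(steps=[{"linear":[0,0,0.04],"twist":[0,0,0],"jaw":0.75},{"linear":[0,-0.05,0.01],"twist":[0,0,-9.7],"jaw":0.6},{"linear":[0,-0.058,0.01],"twist":[0,0,-9.7],"jaw":0.6},{"linear":[0,-0.058,0.01],"twist":[0,0,-9.7],"jaw":0.6},{"linear":[0,-0.058,0.01],"twist":[0,0,-9.7],"jaw":0.6},{"linear":[0,-0.058,0.01],"twist":[0,0,-9.7],"jaw":0.6},{"linear":[0,-0.058,0],"twist":[0,0,-9.7],"jaw":0.6},{"linear":[0,-0.058,0],"twist":[0,0,-9.7],"jaw":0.6}])

```text
t: 48.0
ee_pos: [437.1, -117.4, 154.0]
tcp_rot: [3.105, 0.471, 0.002]
force: [1.2, 0.5, 0.9]
opening: 52.4
grasp_force: 0.0
```

>>> servo_tool(steps=[{"linear":[0,-0.058,0],"twist":[0,0,-9.7],"jaw":0.6},{"linear":[0,-0.058,0],"twist":[0,0,0],"jaw":0.6},{"linear":[0,-0.058,0],"twist":[0,0,0],"jaw":0.6},{"linear":[0,-0.03,0],"twist":[0,0,0],"jaw":0.6},{"linear":[0,0,0],"twist":[0,0,0],"jaw":0.6},{"linear":[0,0,0],"twist":[0,0,0],"jaw":0.6}])

```text
t: 48.75
ee_pos: [436.5, -318.0, 153.2]
tcp_rot: [-3.132, -0.216, 0.001]
force: [-0.3, 0.6, 0.8]
opening: 52.1
grasp_force: 0.0
```

```bash
python3 -c "
from h import *
pose(); heights()
p,d,c=grab('top'); u,v=np.meshgrid(range(640),range(400)); P=world(c,d,u,v).reshape(400,640,3)
m=((P[...,2]>23)&(P[...,2]<45)&(abs(P[...,0]-482)<93)&(abs(P[...,1]-334)<83)).astype(np.uint8)
m=cv2.morphologyEx(m,cv2.MORPH_OPEN,np.ones((3,3)))
n,l,st,_=cv2.connectedComponentsWithStats(m); print([(np.round(np.median(P[l==i],0),1).tolist(),int(st[i,4])) for i in range(1,n) if st[i,4]>30])
handle(); save('t7.png',cv2.resize(p[170:320,120:520],(800,300)))"
```

```text
t 48.75 tcp [ 436.5 -318.   153.2] closing deg -82.1 zaxis [-0.001  0.002 -1.   ] F [-0.3  0.6  0.8] open 52.1 g 0.0 q6 0.6
-130 (np.int64(387), np.int64(216)) [ 515.  -152.5   80.6]
-84 (np.int64(365), np.int64(216)) [ 520.8 -107.8   31.2]
-42 (np.int64(347), np.int64(215)) [523.  -66.2  31.7]
0 (np.int64(328), np.int64(213)) [527.8 -22.4  31.2]
42 (np.int64(310), np.int64(212)) [529.7  19.1  32.1]
84 (np.int64(292), np.int64(210)) [534.7  60.7  31. ]
130 (np.int64(270), np.int64(207)) [536.6 108.4  62.7]
[([526.7, 385.0, 28.6], 213), ([525.2, 330.8, 28.7], 219), ([436.5, 384.1, 28.6], 197), ([434.4, 333.5, 28.4], 220), ([434.8, 282.1, 28.5], 206)]
handle [ 400.3 -324.5] [86.1 21.5] 8.5 ztop 49.7
```

View pics/t7.png

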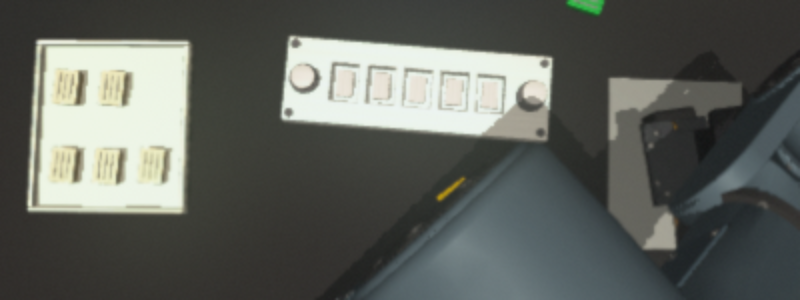

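All five blocks lie on the tray floor (tops at 28.6) and the cavities are empty. The mallet is where I left it. Gripping it lower this time (reading -12).

>>> servo_tool(steps=[{"linear":[-0.0135,-0.003,-0.03],"twist":[0,0,0],"jaw":0.6},{"linear":[0,0,-0.04],"twist":[0,0,0],"jaw":0.6},{"linear":[0,0,-0.03],"twist":[0,0,0],"jaw":0.6},{"linear":[0,0,-0.03],"twist":[0,0,0],"jaw":0.6},{"linear":[0,0,-0.02],"twist":[0,0,0],"jaw":0.6},{"linear":[0,0,-0.01],"twist":[0,0,0],"jaw":0.6},{"linear":[0,0,0],"twist":[0,0,0],"jaw":0.6}])

```text
t: 49.78
ee_pos: [423.7, -321.7, -6.8]
tcp_rot: [-3.133, -0.217, 0.001]
force: [-0.2, -0.4, -0.1]
opening: 52.1
grasp_force: 0.0
```

>>> servo_tool(steps=[{"linear":[0,0,-0.005],"twist":[0,0,0],"jaw":0.6},{"linear":[0,0,0],"twist":[0,0,0],"jaw":0},{"linear":[0,0,0],"twist":[0,0,0],"jaw":0},{"linear":[0,0,0],"twist":[0,0,0],"jaw":0},{"linear":[0,0,0],"twist":[0,0,0],"jaw":0},{"linear":[0,0,0],"twist":[0,0,0],"jaw":0},{"linear":[0,0,0],"twist":[0,0,0],"jaw":0},{"linear":[0,0,0],"twist":[0,0,0],"jaw":0}], force=60)

```text
t: 50.78
ee_pos: [423.1, -321.8, -11.4]
tcp_rot: [-3.133, -0.216, 0.001]
force: [-1.4, 2.8, 5.2]
opening: 21.4
grasp_force: 59.5
```

>>> servo_tool(steps=[{"linear":[0,0,0.02],"twist":[0,0,0],"jaw":0},{"linear":[0,0,0.03],"twist":[0,0,0],"jaw":0},{"linear":[0,0,0.03],"twist":[0,0,0],"jaw":0},{"linear":[0,0,0.03],"twist":[0,0,0],"jaw":0},{"linear":[0.01,0.03,0],"twist":[0,0,0],"jaw":0},{"linear":[0.012,0.04,0],"twist":[0,0,0],"jaw":0},{"linear":[0.012,0.04,0],"twist":[0,0,0],"jaw":0},{"linear":[0.012,0.04,0],"twist":[0,0,0],"jaw":0}])

```text
t: 51.78
ee_pos: [470.1, -171.7, 97.8]
tcp_rot: [3.134, 0.215, 0.001]
force: [0.2, 0.3, -3.2]
opening: 21.7
grasp_force: 59.5
```

>>> servo_tool(steps=[{"linear":[0.0085,0.0135,0],"twist":[0,0,0],"jaw":0},{"linear":[0,0,0],"twist":[0,0,0],"jaw":0},{"linear":[0,0,0],"twist":[0,0,0],"jaw":0}])

```text
t: 52.15
ee_pos: [478.4, -160.3, 98.3]
tcp_rot: [3.133, 0.215, 0.0]
force: [0.5, -0.6, -3.8]
opening: 21.6
grasp_force: 59.5
```

```bash
python3 -c "
from h import *
pose(); p,d,c=grab('wrist')
v,u=np.mgrid[0:275,0:640]; P=world(c,d,u,v); r=P[:,2]
m=(r>110)&(r<185)&(u.ravel()>250)&(u.ravel()<400)&(v.ravel()<215); print('head',cv2.minAreaRect(P[m][:,:2].astype(np.float32)),np.percentile(r[m],[5,50,95]))
save('w8.png',p)"
```

```text
t 52.15 tcp [ 478.4 -160.3   98.3] closing deg -82.2 zaxis [ 0.    -0.001 -1.   ] F [ 0.5 -0.6 -3.8] open 21.6 g 59.5 q6 0.89
head ((538.099365234375, -152.47598266601562), (40.106510162353516, 50.32769012451172), 7.862279415130615) [175.03525481 177.22319707 178.34410678]
```

View pics/w8.png

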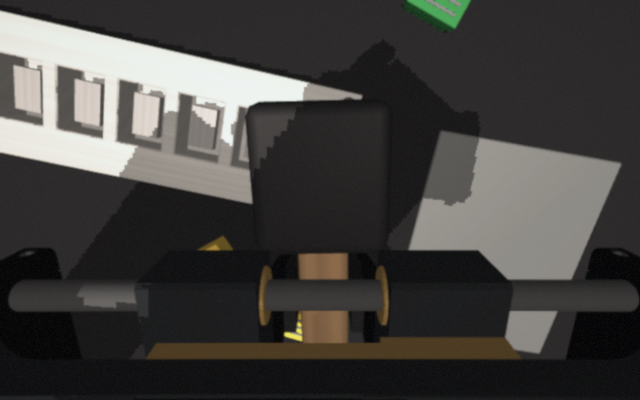

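The wrist view shows the head at (320,170) over the mould's -y end, covering the reset pin. The head centre is about (530,-153) and the pin about (517,-152). Pressing down, shifting 4 mm back in x.

>>> servo_tool(steps=[{"linear":[-0.004,0,-0.012],"twist":[0,0,0],"jaw":0},{"linear":[0,0,-0.012],"twist":[0,0,0],"jaw":0},{"linear":[0,0,-0.007],"twist":[0,0,0],"jaw":0},{"linear":[0,0,-0.005],"twist":[0,0,0],"jaw":0},{"linear":[0,0,-0.004],"twist":[0,0,0],"jaw":0}])

```text
t: 52.82
ee_pos: [473.4, -158.9, 58.4]
tcp_rot: [-3.134, -0.217, 0.002]
force: [-5.0, -1.1, 4.3]
opening: 21.2
grasp_force: 59.5
```

>>> servo_tool(steps=[{"linear":[0,0,-0.004],"twist":[0,0,0],"jaw":0},{"linear":[0,0,-0.003],"twist":[0,0,0],"jaw":0},{"linear":[0,0,-0.002],"twist":[0,0,0],"jaw":0}])

```text
t: 53.2
ee_pos: [473.6, -158.9, 49.4]
tcp_rot: [-3.134, -0.216, 0.001]
force: [-5.2, -1.6, 4.2]
opening: 21.4
grasp_force: 59.5
```

>>> servo_tool(steps=[{"linear":[0,0,-0.002],"twist":[0,0,0],"jaw":0},{"linear":[0,0,-0.001],"twist":[0,0,0],"jaw":0}])

```text
t: 53.45
ee_pos: [473.3, -159.0, 47.7]
tcp_rot: [3.134, 0.217, -0.002]
force: [-10.4, -0.6, 20.2]
opening: 21.5
grasp_force: 59.5
```

>>> servo_tool(steps=[{"linear":[0,0,-0.0015],"twist":[0,0,0],"jaw":0},{"linear":[0,0,0],"twist":[0,0,0],"jaw":0}])

```text
t: 53.7
ee_pos: [473.2, -158.7, 47.3]
tcp_rot: [3.134, 0.218, -0.001]
force: [-10.4, -0.2, 23.9]
opening: 21.5
grasp_force: 59.9
```

>>> servo_tool(steps=[{"linear":[0,0,0.02],"twist":[0,0,0],"jaw":0},{"linear":[0,0,0.03],"twist":[0,0,0],"jaw":0},{"linear":[-0.01,-0.03,0],"twist":[0,0,0],"jaw":0},{"linear":[-0.012,-0.04,0],"twist":[0,0,0],"jaw":0},{"linear":[-0.012,-0.04,0],"twist":[0,0,0],"jaw":0},{"linear":[-0.012,-0.04,0],"twist":[0,0,0],"jaw":0},{"linear":[-0.004,-0.01,0],"twist":[0,0,0],"jaw":0},{"linear":[0,0,0],"twist":[0,0,0],"jaw":0}])

```text
t: 54.7
ee_pos: [424.3, -319.2, 94.5]
tcp_rot: [-3.134, -0.213, -0.001]
force: [-0.2, 0.0, -3.1]
opening: 21.2
grasp_force: 59.8
```

```bash
python3 -c "
from h import *
pose(); heights()"
```

```text
t 54.7 tcp [ 424.3 -319.2   94.5] closing deg -82.2 zaxis [ 0.001  0.001 -1.   ] F [-0.2  0.  -3.1] open 21.2 g 59.8 q6 0.58
-130 (np.int64(387), np.int64(216)) [ 516.9 -154.4   63.5]
-84 (np.int64(365), np.int64(216)) [ 523.6 -109.2   12.6]
-42 (np.int64(347), np.int64(215)) [525.4 -67.2  13.2]
0 (np.int64(328), np.int64(213)) [529.8 -22.6  12.9]
42 (np.int64(310), np.int64(212)) [532.5  19.5  12.4]
84 (np.int64(292), np.int64(210)) [537.2  61.8  12.2]
130 (np.int64(270), np.int64(207)) [534.1 106.8  80.9]
```

The reset pin is home: pads down to about 12.7, knock-out pin top back up at 81. Setting the mallet on the mat.

>>> servo_tool(steps=[{"linear":[0,0,-0.03],"twist":[0,0,0],"jaw":0},{"linear":[0,0,-0.03],"twist":[0,0,0],"jaw":0},{"linear":[0,0,-0.025],"twist":[0,0,0],"jaw":0},{"linear":[0,0,-0.012],"twist":[0,0,0],"jaw":0},{"linear":[0,0,-0.006],"twist":[0,0,0],"jaw":0},{"linear":[0,0,-0.002],"twist":[0,0,0],"jaw":0},{"linear":[0,0,0],"twist":[0,0,0],"jaw":0}])

```text
t: 55.62
ee_pos: [424.6, -319.3, -9.5]
tcp_rot: [3.133, 0.216, 0.001]
force: [0.8, 0.4, -3.7]
opening: 21.7
grasp_force: 59.8
```

>>> servo_tool(steps=[{"linear":[0,0,0],"twist":[0,0,0],"jaw":0.6},{"linear":[0,0,0],"twist":[0,0,0],"jaw":0.6},{"linear":[0,0,0],"twist":[0,0,0],"jaw":0.6},{"linear":[0,0,0],"twist":[0,0,0],"jaw":0.6},{"linear":[0,0,0.03],"twist":[0,0,0],"jaw":0.6},{"linear":[0,0,0.04],"twist":[0,0,0],"jaw":0.6},{"linear":[0,0,0.04],"twist":[0,0,0],"jaw":0.6},{"linear":[0,0,0.04],"twist":[0,0,0],"jaw":0.6}])

```text
t: 56.62
ee_pos: [423.9, -318.8, 141.2]
tcp_rot: [-3.134, -0.216, 0.0]
force: [0.4, -1.0, 0.4]
opening: 52.1
grasp_force: 0.0
```

>>> servo_tool(steps=[{"linear":[-0.02,-0.05,0.04],"twist":[0,0,0],"jaw":0.6},{"linear":[-0.02,-0.06,0.03],"twist":[0,0,0],"jaw":0.6},{"linear":[-0.02,-0.06,0],"twist":[0,0,0],"jaw":0.6},{"linear":[-0.02,-0.05,0],"twist":[0,0,0],"jaw":0.6},{"linear":[0,0,0],"twist":[0,0,0],"jaw":0.6},{"linear":[0,0,0],"twist":[0,0,0],"jaw":0.6}])

```text
t: 57.38
ee_pos: [347.6, -527.3, 203.4]
tcp_rot: [-3.132, -0.215, 0.0]
force: [0.9, -0.3, -0.1]
opening: 52.2
grasp_force: 0.0
```

```bash
python3 -c "
from h import *
pose(); p,d,c=grab('top'); save('t9.png',cv2.resize(p[20:330,110:530],(800,590)))
u,v=np.meshgrid(range(640),range(400)); P=world(c,d,u,v).reshape(400,640,3)
def comp(lo,hi,x,y,w):
    m=((P[...,2]>lo)&(P[...,2]<hi)&(abs(P[...,0]-x)<w)&(abs(P[...,1]-y)<w)).astype(np.uint8)
    m=cv2.morphologyEx(m,cv2.MORPH_OPEN,np.ones((3,3))); n,l,st,_=cv2.connectedComponentsWithStats(m); print([(np.round(np.median(P[l==i],0),1).tolist(),int(st[i,4])) for i in range(1,n) if st[i,4]>30])
comp(23,45,482,334,85); comp(60,75,470,-315,80)"
```

```text
t 57.38 tcp [ 347.6 -527.3  203.4] closing deg -82.2 zaxis [-0.     0.002 -1.   ] F [ 0.9 -0.3 -0.1] open 52.2 g 0.0 q6 0.27
[([526.6, 385.2, 28.3], 214), ([525.1, 329.7, 28.5], 210), ([436.5, 384.0, 28.5], 197), ([434.4, 333.6, 28.5], 216), ([436.9, 281.5, 28.9], 195)]
[([471.7, -311.2, 66.9], 552)]
```

View pics/t9.png

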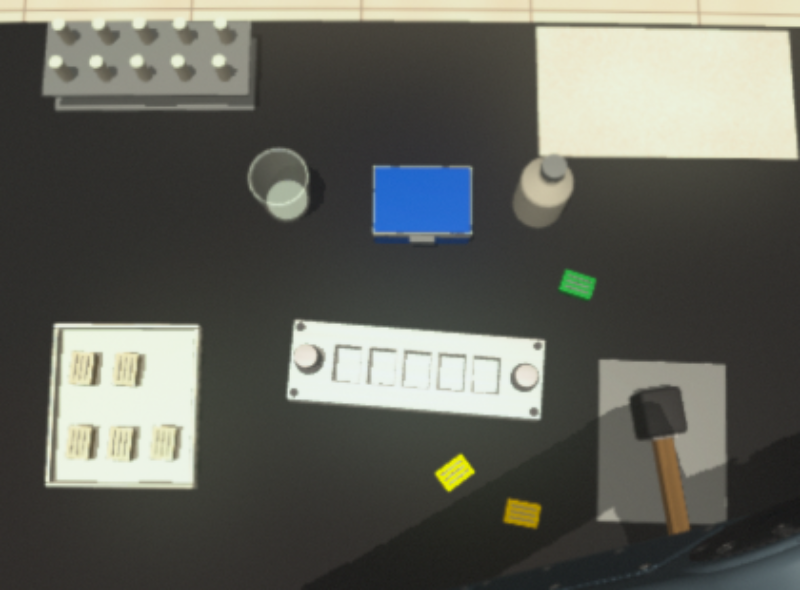

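The final view shows five blocks in the tray at (80–165, 370–440) and empty cavities. The knock-out pin is up at (307,357), the reset pin is down at (526,376), and the mallet head is on the mat at (659,412). The bystanders have not moved. Handing in.

```bash
python3 -c "
from station import bot
print(bot.job_done())"
```

```text
the job is handed in; nothing more can be done
None
```

The job is handed in, with no verdict returned: both pins were driven home with the mallet in the right order, all five blocks lie separately on the tray floor, the mallet head rests on its mat, and the beaker, tip box and wash bottle look unmoved.

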